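# Sort the washed change parts of the confectionery machine

### The arm

A 6-joint arm with a two-finger parallel gripper is mounted at the origin on the work surface. World frame = base frame: x ahead of the robot, y to its left, z up, the work surface at z = 0. Lengths are in m, angles in degrees, forces in N, time in s.
With the tool pointing down it reaches from about 0.4 to 0.825 m from the base axis. Payload 7 kg.
Tool frame: the origin (TCP) lies midway between the tips of the shut fingers; the grasp point (between the pads) lies 19 mm behind it (r.grasp_offset is the distance from the TCP to the grasp point, in m); z points along the fingers, x is the direction in which the jaws open and shut, and the axes are right-handed (so a half turn about z gives the same grasp; the last joint's range is limited). The gripper opens to 88 mm and grips with 3 to 60 N. Pads are 19 mm wide; open, the fingers measure 130 mm over their backs; the gripper's body (78 mm by 193 mm) begins 47 mm behind the grasp point.
Start: joints at [-58.608, 20.546, 0.682, 0, -70.136, -16.507], TCP at [0.173, -0.652, 0.227] pointing down, gripper open.
Joint ranges: [-176.03, 176.03], [-82.01, 121.73], [-58.28, 71.71], [-173.87, 95.51], [-174.79, -0.11], [-173.66, 173.66]. Speed limits (degrees/s): [136.94, 136.94, 172.46, 180, 180, 180].

### API

Orientations are given as [roll, pitch, yaw] about the fixed x, y, z axes, in that order (R = Rz(yaw) Ry(pitch) Rx(roll)).
In Python, from plant import r gives the robot as it stands.
- The arm moves only by the tool step_arm, never from a script. Its argument "deltas" is a list of rows, each a list of 7 numbers: the turn, a rotation vector about the tool's x, y, z in rad, then the shift along the tool's x, y, z in mm, then the opening, from -1 (shut) to 1 (fully open), so that 0 is half open. In form: [[ax, ay, az, x, y, z, grip], ...]. A call has 1 to 10 rows; each row shifts and turns the pose as measured when the row begins, along the tool's axes as they then stand; what a row does not reach is not made up. A row lasts 1/10 s, in which the tool goes at most 50 mm and 8.59 degrees, less where a joint would pass 70% of its speed; a pose out of reach is approached as far as the arm can. A call with a gripper value outside its range is refused whole. The fingers move at their own pace and stop on an object; "squeeze" is the grip in N (left out, the last holds). Time passes only in rows, so rows that do not move let the fingers close. It gives the time, the measured TCP pose, the force and the opening at its end, in the units of the state.
- r.get_state(): the state, without advancing time (a new reading comes with each control period).
- r.capture(name): name is "scene" or "side" or "wrist"; returns the picture (400x640x3 uint8, red, green, blue); there is no depth.
- r.camera_info(name): a dict with "vertical_fov" (degrees; the focal length in pixels is half the picture's height over the tangent of half this angle, whatever the lens; pixels are square), "cx", "cy" (the principal point, pixels), "view" (4x4, takes a point from world to camera coordinates). Camera axes: x right, y down, z forward; pixel columns grow to the right and rows downward; lengths in m; the calibration is good to about 2 mm. A picture is of the moment at which its call begins: read the wrist's pose just before it. camera_info takes no time and is no camera call; for the wrist camera it gives the pose at the moment of the call.
- r.close_job(): hands the job in, once; it reports no verdict.
The state is a dict: "time_s": time; "joints": joint angles; "qd": joint speeds; "joint_torque": joint torques, N m; "tcp_pos": TCP position; "eef_rot": TCP orientation; "contact_force": force on the tool from outside, world axes, zero at the start; "moment": the same for the moment, N m; "gripper_width": finger opening in m.
Only numpy, scipy, OpenCV 4.12 (cv2) and the standard library are available. Lean on these libraries where they do the work, as an engineer would, in place of code of your own. Each camera call takes 0.05 s, during which the arm holds its last target.

### The job

Put the washed machine parts away: stand each of the three flanged bushings on its flange in the compartment of the divided tote that matches its size (large, medium, small), and stand the loose angle bracket on its foot on the floor of the tray that already holds a bracket. Let go of everything and leave it at rest.

Things in the scene. Friction and masses are not known exactly. Their poses are not given: they have to be found in the camera images.
- large_bushing_center (a point): The large one of three plain steel flanged bushings, standing on its flange: a round flange 68 mm across and 8 mm thick at the bottom, a round barrel 44 mm across above it, 64 mm tall in all, with a dark bore in the top. The point is on the axis half-way up, 32 mm above its underside; z is up along the axis. Grip the barrel from above, at this height or higher (the finger tips must stay above the flange).
- medium_bushing_center (a point): The medium one of three plain steel flanged bushings, standing on its flange: a round flange 50 mm across and 8 mm thick at the bottom, a round barrel 32 mm across above it, 64 mm tall in all, with a dark bore in the top. The point is on the axis half-way up, 32 mm above its underside; z is up along the axis. Grip the barrel from above, at this height or higher (the finger tips must stay above the flange).
- small_bushing_center (a point): The small one of three plain steel flanged bushings, standing on its flange: a round flange 34 mm across and 8 mm thick at the bottom, a round barrel 22 mm across above it, 64 mm tall in all, with a dark bore in the top. The point is on the axis half-way up, 32 mm above its underside; z is up along the axis. Grip the barrel from above, at this height or higher (the finger tips must stay above the flange).
- large_bay_floor (a point): The large compartment of the divided tote (a grey fixed frame 106 x 302 mm holding three white inserts with black floors in a row, in any order): a square recess 84 x 84 mm, 14 mm deep, in an insert 94 mm square. The point is the centre of its floor, 8 mm above the table; the insert's rim is 22 mm above the table. z is up; x and y run along the sides of the recess, y along the row of compartments (97 mm apart).
- medium_bay_floor (a point): The medium compartment of the divided tote (a grey fixed frame 106 x 302 mm holding three white inserts with black floors in a row, in any order): a square recess 66 x 66 mm, 14 mm deep, in an insert 94 mm square. The point is the centre of its floor, 8 mm above the table; the insert's rim is 22 mm above the table. z is up; x and y run along the sides of the recess, y along the row of compartments (97 mm apart).
- small_bay_floor (a point): The small compartment of the divided tote (a grey fixed frame 106 x 302 mm holding three white inserts with black floors in a row, in any order): a square recess 50 x 50 mm, 14 mm deep, in an insert 94 mm square. The point is the centre of its floor, 8 mm above the table; the insert's rim is 22 mm above the table. z is up; x and y run along the sides of the recess, y along the row of compartments (97 mm apart).
- bracket_center (a point): A steel angle bracket standing on its foot: an upright plate 10 mm thick (x), 60 mm wide (y), 60 mm tall, and a foot 8 mm thick that reaches 35 mm to +x from the plate's mid-plane, 60 mm wide. The point is the centre of the upright plate, 30 mm above its underside; z is up. Grip the upright plate across its 10 mm, from above, upper half.
- bracket_tray_floor (a point): The grey fixed open tray that already has one such bracket fixed in it (the other tray, with pointed nozzles, is the wrong one): 148 (x) x 98 (y) mm outside, 4 mm walls and floor, 26 mm tall. The point is the centre of its floor, 4 mm above the table; z is up. The bracket in it stands in the +x half, its upright plate at x = 23 to 33 mm, its foot to x = 63 mm, 64 mm tall; the floor from x = -70 to +23 mm is free.
Not all that is in view belongs to the job. Leave any brown or pink look-alike of the part that bears bracket_center alone. What is shaped like the part that bears large_bushing_center but orange or red is not meant.

How it is judged (in metres and radians):
At the end, for the whole second after the job is handed in: Each bushing stands upright (0.15 rad) on the floor of the compartment of its size (centre within 14 mm, under 5 mm above its seat); the bracket stands upright (0.15 rad) on its foot on the floor of the tray that already holds one; all at rest (under 0.02 m/s) (horizontal distance between large_bushing_center and large_bay_floor below 0.014 m and z of large_bushing_center in the frame of large_bay_floor below 0.037 m and angle between each of large_bushing_center, medium_bushing_center, small_bushing_center, bracket_center's own z axis and vertical below 0.15 rad and horizontal distance between medium_bushing_center and medium_bay_floor below 0.014 m and z of medium_bushing_center in the frame of medium_bay_floor below 0.037 m and horizontal distance between small_bushing_center and small_bay_floor below 0.014 m and z of small_bushing_center in the frame of small_bay_floor below 0.037 m and x of bracket_center in the frame of bracket_tray_floor between -0.07 and 0.07 m and y of bracket_center in the frame of bracket_tray_floor between -0.045 and 0.045 m and z of bracket_center in the frame of bracket_tray_floor below 0.035 m and linear speed of each of large_bushing, medium_bushing, small_bushing, bracket below 0.02 m/s); the robot touches nothing.
It also fails if it takes over 93 s, if anything falls off the work surface, if the arm or the gripper's body presses on something with over 40 N, if the wrist force passes 120 N, or if a joint passes its speed limit or range.

## Working session

There is one attempt and no reset: what is moved stays moved. The work goes in short steps, Python scripts to look and compute and a tool call to move; the robot and the scene stay as the last step left them, time stands still between calls to the robot, and variables do not carry over. Pictures are saved under pics/ and viewed, and the job is handed in when it is done.

Besides the shell and the picture viewer there is one more tool, called after "Request:" as name([rows], argument=value, ...), one row to a line, values as JSON. step_arm: Moves the arm, as the interface text tells. Its arguments: {"type":"object","properties":{"deltas":{"type":"array","items":{"type":"array","items":{"type":"number"}}},"squeeze":{"type":"number"}},"required":["deltas"]}

```bash
mkdir -p pics
cat > a.py <<'E'
from plant import r
import cv2,numpy as np
print(r.get_state()); print(r.grasp_offset)
for n in ("scene","side","wrist"):
    ci=r.camera_info(n); im=r.capture(n)
    cv2.imwrite(f"pics/{n}0.png",im[:,:,::-1]); print(n,ci)
E
python3 a.py; ls
```

```text
{'time_s': 0.0, 'joints': array([-5.86087382e+01,  2.05899527e+01,  6.31977032e-01, -2.06518368e-02,
       -7.01362102e+01, -1.65031900e+01]), 'qd': array([ 0.01934215, -0.01043232,  0.04474053, -0.07569532,  0.11214448,
       -0.01149768]), 'joint_torque': array([ 1.04900992e-03, -5.82720709e+01,  2.93060321e+01,  6.99753106e+00,
        6.84678686e-03, -1.65378224e-04]), 'tcp_pos': array([ 0.1732264 , -0.65186509,  0.22562411]), 'eef_rot': array([-1.79991856e+02, -9.58211681e-02,  1.04881032e+02]), 'contact_force': array([-0.49678074,  0.3502174 , -0.55140824]), 'moment': array([-0.0342314 , -0.06322227, -0.01439931]), 'gripper_width': 0.08761866525245617}
0.0188
scene {'vertical_fov': 54.25389410619478, 'cx': 321.4067518977545, 'cy': 197.28946055521482, 'view': array([[ 0.86459493,  0.50214499, -0.0180558 , -0.46567394],
       [ 0.32580625, -0.58760626, -0.74065455, -0.10439143],
       [-0.38252568,  0.63448348, -0.67164337,  1.1706254 ],
       [ 0.        ,  0.        ,  0.        ,  1.        ]])}
side {'vertical_fov': 42.06168781077603, 'cx': 318.31177124206425, 'cy': 204.1258331928394, 'view': array([[-0.98018813, -0.19760893,  0.01348859,  0.48434791],
       [-0.15930399,  0.7460535 , -0.64654962,  0.08190013],
       [ 0.11770077, -0.63588905, -0.76275268,  1.57519094],
       [ 0.        ,  0.        ,  0.        ,  1.        ]])}
wrist {'vertical_fov': 60.52430896059895, 'cx': 319.4898983732622, 'cy': 192.44243710858234, 'view': array([[-2.56865629e-01,  9.66446834e-01,  7.52072675e-04,
         6.73449860e-01],
       [ 9.33780512e-01,  2.47982696e-01,  2.57989413e-01,
        -3.10000436e-02],
       [ 2.49146550e-01,  6.69708836e-02, -9.66147451e-01,
         3.88906169e-01],
       [ 0.00000000e+00,  0.00000000e+00,  0.00000000e+00,
         1.00000000e+00]])}
a.py
pics
```

View pics/scene0.png

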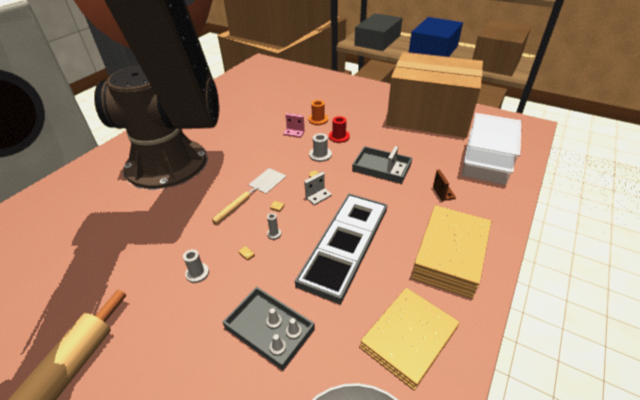

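View pics/side0.png

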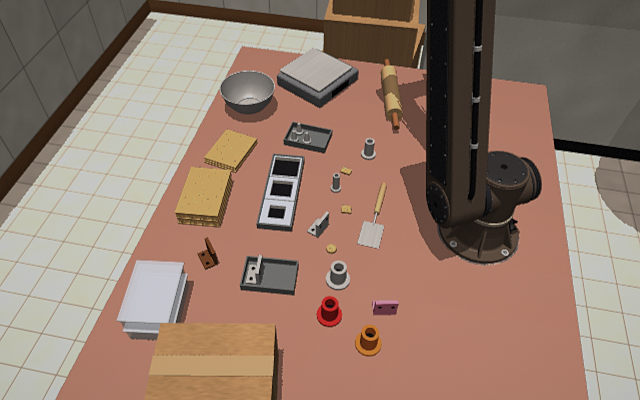

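View pics/wrist0.png

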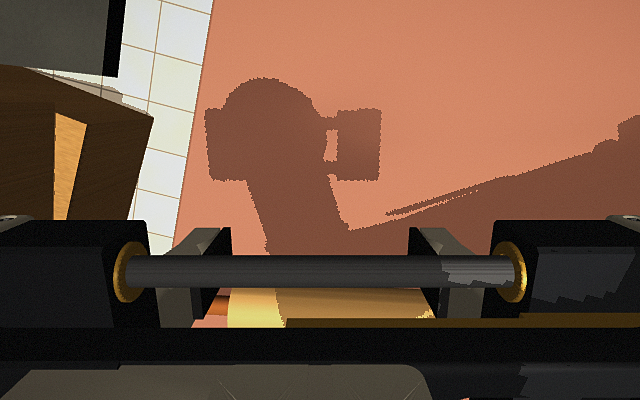

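Scene view: large bushing (320,147), medium (194,265), small (273,227), bracket (316,188), tote running (360,212) to (328,272), bracket tray (382,165). Look-alikes to leave alone are the orange bushing (318,112), red bushing (339,129), pink bracket (294,126) and brown bracket (444,186). The wrong tray is at (269,325). Next I'll take close crops.

Run:
```python
import cv2,numpy as np
a=cv2.imread('pics/scene0.png');b=cv2.imread('pics/side0.png')
def z(im,x,y,w,h,n,s):cv2.imwrite(n,cv2.resize(im[y:y+h,x:x+w],None,fx=s,fy=s,interpolation=cv2.INTER_CUBIC))
z(a,170,130,260,170,'pics/sc_c.png',3); z(b,230,125,170,180,'pics/sd_c.png',3.3)
```

```text
(no output)
```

View pics/sc_c.png

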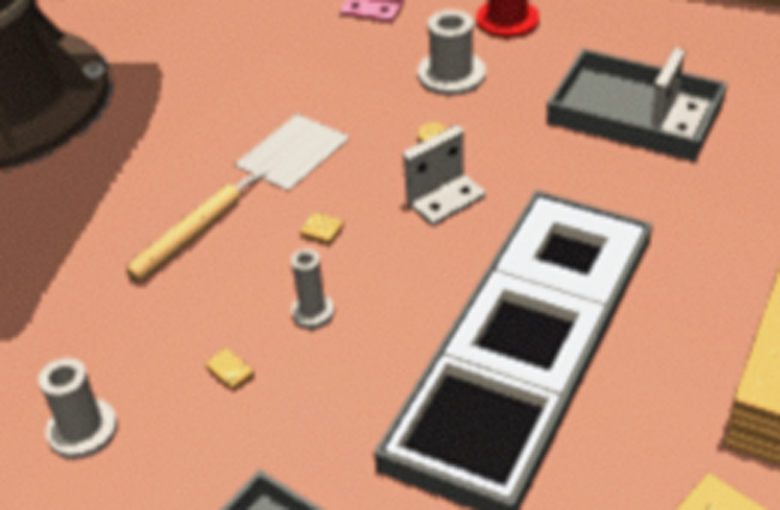

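View pics/sd_c.png

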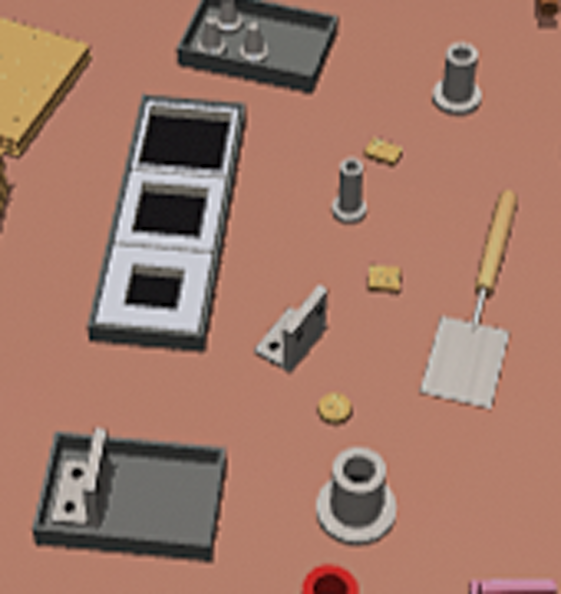

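```bash
cat > h.py <<'E'
import cv2,numpy as np
from plant import r
def cam(n):
    c=r.camera_info(n); f=200/np.tan(np.radians(c['vertical_fov']/2)); return c,f
def ray(ci,px):
    c,f=ci; V=c['view'];R=V[:3,:3];o=-R.T@V[:3,3]
    px=np.atleast_2d(np.asarray(px,float))
    d=np.c_[(px[:,0]-c['cx'])/f,(px[:,1]-c['cy'])/f,np.ones(len(px))]@R
    return o,d
def plane(ci,px,z):
    o,d=ray(ci,px); return o+d*((z-o[2])/d[:,2])[:,None]
def tri(c1,p1,c2,p2):
    o1,d1=ray(c1,p1);o2,d2=ray(c2,p2);d1=d1[0];d2=d2[0]
    t=np.linalg.lstsq(np.c_[d1,-d2],o2-o1,rcond=None)[0]
    a=o1+t[0]*d1;b=o2+t[1]*d2; return (a+b)/2,np.linalg.norm(a-b)
def proj(ci,P):
    c,f=ci;q=np.atleast_2d(P)@c['view'][:3,:3].T+c['view'][:3,3]
    return np.c_[q[:,0]/q[:,2]*f+c['cx'],q[:,1]/q[:,2]*f+c['cy']]
E
python3 - <<'E'
from h import *
for n,boxes in (('scene',((300,128,335,162),(180,245,212,285),(262,208,286,242),(296,165,335,210))),('side',((322,255,355,295),(358,134,380,162),(328,168,345,196),(303,208,332,240)))):
    im=cv2.imread(f'pics/{n}0.png'); hsv=cv2.cvtColor(im,cv2.COLOR_BGR2HSV); ci=cam(n)
    m=((hsv[:,:,1]<75)&(hsv[:,:,2]>130)).astype(np.uint8)
    print(n)
    for (x0,y0,x1,y1) in boxes:
        k,l,s,c=cv2.connectedComponentsWithStats(m[y0:y1,x0:x1])
        for i in range(1,k):
            if s[i,4]<15: continue
            cs,_=cv2.findContours((l==i).astype(np.uint8),cv2.RETR_EXTERNAL,cv2.CHAIN_APPROX_NONE)
            p=np.array([x0,y0]); 
            pc=s[i,:2]+(s[i,2:4]-1)/2+p
            print(' bbox',s[i,:2]+p,s[i,2:4],s[i,4],'bbc',pc,'z64',plane(ci,pc,.064)[0][:2].round(4),'z8',plane(ci,pc,.008)[0][:2].round(4))
    # tote
    box=(290,185,400,310) if n=='scene' else (250,145,310,240)
    x0,y0,x1,y1=box
    w=((hsv[:,:,1]<75)&(hsv[:,:,2]>(150 if n=='scene' else 140))).astype(np.uint8)[y0:y1,x0:x1]
    cs,_=cv2.findContours(w,cv2.RETR_EXTERNAL,cv2.CHAIN_APPROX_NONE)
    pts=[q[:,0]+[x0,y0] for q in cs if cv2.contourArea(q)>100]
    P=plane(ci,np.vstack(pts),.022)[:,:2]
    rc=cv2.minAreaRect((P*1000).astype(np.float32)); print(' tote',rc)
    cv2.imwrite(f'pics/w_{n}.png',cv2.resize(w*255,None,fx=4,fy=4,interpolation=0))
    # dark floors
    d=(hsv[:,:,2]<45).astype(np.uint8)[y0:y1,x0:x1]
    k,l,s,c=cv2.connectedComponentsWithStats(d)
    for i in range(1,k):
        if s[i,4]>60: print('  dark',s[i],plane(ci,c[i]+[x0,y0],.008)[0].round(4))
E
```

```text
scene
 bbox [313 133] [15  9] 87 bbc [320. 137.] z64 [0.3864 0.2562] z8 [0.3426 0.3289]
 bbox [309 148] [23 12] 123 bbc [320.  153.5] z64 [0.4278 0.1853] z8 [0.3876 0.2518]
 bbox [183 249] [16 13] 122 bbc [190.5 255. ] z64 [ 0.3717 -0.2588] z8 [ 0.3266 -0.2314]
 bbox [185 263] [24 19] 166 bbc [196.5 272. ] z64 [ 0.4141 -0.2854] z8 [ 0.3727 -0.2604]
 bbox [267 213] [10  7] 48 bbc [271.5 216. ] z64 [ 0.4533 -0.0807] z8 [ 0.4153 -0.0376]
 bbox [270 229] [11  9] 41 bbc [275. 233.] z64 [ 0.4912 -0.1204] z8 [ 0.4566 -0.0808]
 bbox [305 172] [19 11] 70 bbc [314. 177.] z64 [0.4661 0.0891] z8 [0.4293 0.1471]
 bbox [308 188] [24 17] 193 bbc [319.5 196. ] z64 [0.5155 0.0328] z8 [0.483  0.0859]
 tote ((570.8571166992188, -31.962997436523438), (191.23086547851562, 291.9809265136719), 5.158105373382568)
  dark [ 60  24  19  11 129] [0.6052 0.0766 0.008 ]
  dark [ 40  46  30  21 379] [ 0.6146 -0.0215  0.008 ]
  dark [ 16  71  44  34 892] [ 0.624  -0.1198  0.008 ]
  dark [ 16 103  33  14  76] [ 0.6427 -0.1739  0.008 ]
side
 bbox [331 260] [16 14] 112 bbc [338.5 266.5] z64 [0.3878 0.2551] z8 [0.3918 0.2181]
 bbox [326 270] [24 19] 162 bbc [337.5 279. ] z64 [0.3835 0.2946] z8 [0.3874 0.2596]
 bbox [365 138] [10  7] 38 bbc [369.5 141. ] z64 [ 0.3727 -0.2567] z8 [ 0.3761 -0.3178]
 bbox [361 149] [15 10] 56 bbc [368.  153.5] z64 [ 0.3695 -0.1965] z8 [ 0.3726 -0.2548]
 bbox [333 173] [7 5] 21 bbc [336. 175.] z64 [ 0.4545 -0.0796] z8 [ 0.4617 -0.1324]
 bbox [330 184] [11  8] 26 bbc [335.  187.5] z64 [ 0.4482 -0.027 ] z8 [ 0.4551 -0.0773]
 bbox [307 211] [22 24] 134 bbc [317.5 222.5] z64 [0.4736 0.1182] z8 [0.4817 0.0747]
 tote ((619.4153442382812, -26.73858642578125), (94.29621124267578, 290.2235107421875), 5.184262275695801)
  dark [ 23  15  26  16 340] [ 0.6318 -0.1301  0.008 ]
  dark [ 21  38  21  13 220] [ 0.6232 -0.0331  0.008 ]
  dark [ 18  63  17  10 127] [0.6143 0.0636 0.008 ]
  dark [  7  79  35   7 116] [0.6057 0.12   0.008 ]
```

Run:
```python
import cv2,numpy as np
a=cv2.imread('pics/scene0.png');b=cv2.imread('pics/side0.png')
def z(im,x,y,w,h,s):return cv2.resize(im[y:y+h,x:x+w],(400,300),interpolation=cv2.INTER_LANCZOS4)
o=np.vstack([np.hstack([z(a,298,167,40,40,0)if 0 else z(a,295,168,40,30+8-8,0),z(b,300,206,40,30+6-6,0)]),np.hstack([z(a,346,140,80,60,0),z(b,232,248,80,60,0)])])
cv2.imwrite('pics/z.png',o)
```

```text
(no output)
```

View pics/z.png

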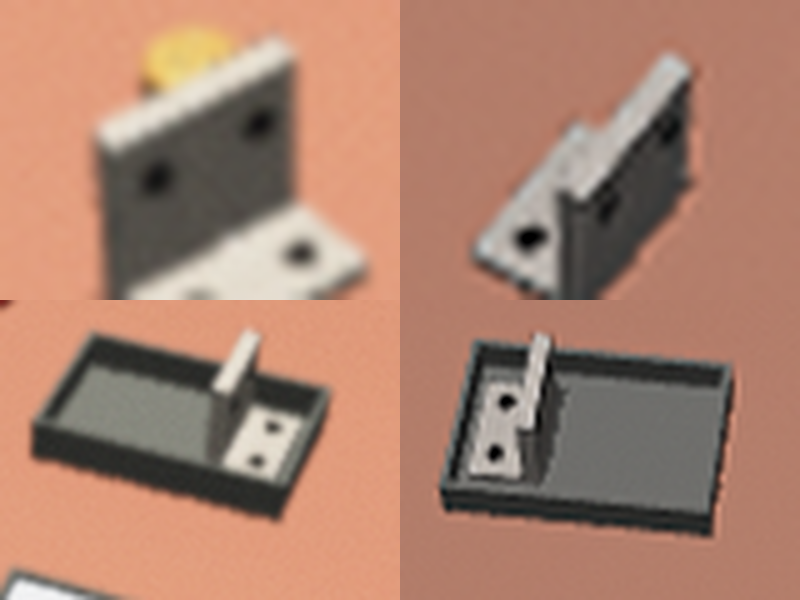

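Run:
```python
from h import *
S,D=cam('scene'),cam('side')
for ci,p in ((S,[[305.4,181.1],[323.0,172.5]]),(D,[[317.5,224.8],[326.9,211.8]])):
    P=plane(ci,p,.060)[:,:2]; d=P[1]-P[0];print('br',P.round(4).tolist(),P.mean(0).round(4),np.linalg.norm(d).round(4),np.degrees(np.arctan2(d[1],d[0])).round(1))
for ci,p in ((S,[[365,146.6],[411.6,158],[402,177.6],[352.6,165]]),(D,[[247,256.6],[298.6,261.6],[295,292],[240.6,286]])):
    p=np.array(p)-.4;P=plane(ci,p,.026)[:,:2];rc=cv2.minAreaRect((P*1000).astype(np.float32));print('tray',P.round(3).tolist(),P.mean(0),rc)
```

```text
br [[0.4527, 0.0683], [0.4746, 0.1207]] [0.4637 0.0945] 0.0567 67.3
br [[0.4725, 0.1234], [0.455, 0.0698]] [0.4637 0.0966] 0.0564 -108.1
tray [[0.499, 0.327], [0.641, 0.339], [0.65, 0.243], [0.507, 0.228]] [0.57426733 0.28419474] ((574.2805786132812, 283.74755859375), (143.15005493164062, 98.9315185546875), 5.045796871185303)
tray [[0.651, 0.25], [0.505, 0.236], [0.492, 0.334], [0.641, 0.346]] [0.57235373 0.29125073] ((571.8923950195312, 291.6253356933594), (150.57379150390625, 98.48686981201172), 5.300042152404785)
```

```bash
cat > g.py <<'E'
import sys,numpy as np
from h import *
from scipy.spatial.transform import Rotation as Ro
# usage: g.py x y z yaw -> remaining delta in tool axes (mm), turn (rad)
s=r.get_state(); R=Ro.from_euler('xyz',s['eef_rot'],degrees=True)
print('t',round(s['time_s'],2),'tcp',s['tcp_pos'].round(4),'rot',s['eef_rot'].round(2),'w',round(s['gripper_width'],4),'F',s['contact_force'].round(1),'J',s['joints'].round(1))
if len(sys.argv)>4:
    t=np.array([float(v) for v in sys.argv[1:4]]); T=Ro.from_euler('xyz',[180,0,float(sys.argv[4])],degrees=True)
    print('tool mm',(R.inv().apply(t-s['tcp_pos'])*1000).round(1),'turn',(R.inv()*T).as_rotvec().round(4), 'mm after turn',(T.inv().apply(t-s['tcp_pos'])*1000).round(1))
E
python3 g.py 0.372 -0.258 0.15 185.2
```

```text
t 0.15 tcp [ 0.1733 -0.652   0.2259] rot [-1.8000e+02 -7.0000e-02  1.0488e+02] w 0.0875 F [-0.1  0.3 -1.1] J [-58.6  20.6   0.6  -0.  -70.1 -16.5]
tool mm [329.7 293.2  76.2] turn [ 8.0000e-04 -1.0000e-03 -1.4018e+00] mm after turn [-233.6  374.4   75.9]
```

Request:
step_arm([
  [0, 0, -0.14, 0, 0, 0, 1],
  [0, 0, -0.14, 0, 0, 0, 1],
  [0, 0, -0.14, 0, 0, 0, 1],
  [0, 0, -0.14, 0, 0, 0, 1],
  [0, 0, -0.14, 0, 0, 0, 1],
  [0, 0, -0.14, 0, 0, 0, 1],
  [0, 0, -0.14, 0, 0, 0, 1],
  [0, 0, -0.14, 0, 0, 0, 1],
  [0, 0, -0.14, 0, 0, 0, 1],
  [0, 0, -0.14, 0, 0, 0, 1],
], squeeze=40)

```text
time_s: 1.15
tcp_pos: [0.1727, -0.6499, 0.2215]
eef_rot: [179.5, -0.1, -171.8]
contact_force: [-0.9, -0.4, 0.5]
gripper_width: 0.0875
```

```bash
python3 g.py 0.372 -0.258 0.15 185.2
```

```text
t 1.15 tcp [ 0.1727 -0.6499  0.2215] rot [ 1.7950e+02 -1.1000e-01 -1.7183e+02] w 0.0875 F [-0.9 -0.4  0.5] J [-58.6  20.8   0.4  -0.1 -70.1  66.8]
tool mm [-253.1  359.    74.2] turn [ 0.0087 -0.0021  0.0518] mm after turn [-234.   372.2   71.5]
```

Request:
step_arm([
  [0.008, 0, 0.05, -24, 36, 7, 1],
  [0, 0, 0, -24, 37, 7, 1],
  [0, 0, 0, -24, 37, 7, 1],
  [0, 0, 0, -24, 37, 7, 1],
  [0, 0, 0, -24, 37, 7, 1],
  [0, 0, 0, -24, 37, 7, 1],
  [0, 0, 0, -24, 37, 7, 1],
  [0, 0, 0, -24, 37, 7, 1],
  [0, 0, 0, -20, 37, 7, 1],
  [0, 0, 0, -12, 20, 4, 1],
])

```text
time_s: 2.15
tcp_pos: [0.3613, -0.2653, 0.1489]
eef_rot: [179.9, -0.2, -174.6]
contact_force: [0.5, -1.6, 0.7]
gripper_width: 0.0879
```

```bash
python3 g.py 0.372 -0.258 0.15 185.2
```

```text
t 2.15 tcp [ 0.3613 -0.2653  0.1489] rot [ 179.86   -0.2  -174.58] w 0.0879 F [ 0.5 -1.6  0.7] J [-11.    3.  -32.9  -0.1 -54.3  16.5]
tool mm [-11.3   6.3  -1.1] turn [ 0.0024 -0.0036  0.0038] mm after turn [-11.3   6.4  -1.1]
```

Request:
step_arm([
  [0.002, -0.004, 0.004, -11, 6, 0, 1],
  [0, 0, 0, 0, 0, 0, 1],
])

```text
time_s: 2.35
tcp_pos: [0.3727, -0.255, 0.1485]
eef_rot: [180.0, 0.0, -174.5]
contact_force: [-0.2, -0.2, 0.1]
gripper_width: 0.0877
```

```bash
python3 g.py 0.372 -0.258 0.021 185.2
python3 - <<'E'
from h import *
ci=cam('wrist');im=r.capture('wrist');cv2.imwrite('pics/w1.png',im[:,:,::-1])
print(proj(ci,[[.372,-.258,.064],[.372,-.258,.0]]))
E
```

```text
t 2.35 tcp [ 0.3727 -0.255   0.1485] rot [ 1.7995e+02  2.0000e-02 -1.7455e+02] w 0.0877 F [-0.2 -0.2  0.1] J [ -9.3   3.3 -32.8  -0.1 -54.   14.8]
tool mm [  1.   -3.  127.5] turn [0.0009 0.0004 0.0044] mm after turn [  1.   -2.9 127.5]
[[319.2445232  193.78758331]
 [319.26587546 175.3447257 ]]
```

View pics/w1.png

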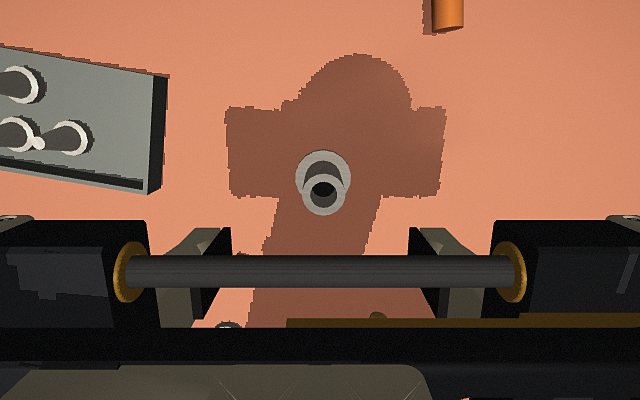

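The wrist view shows the medium bushing's top ring at (323,194), predicted (319,194). They agree to about 2 mm, so I'll descend.

Request:
step_arm([
  [0, 0, 0, 0, -3, 30, 1],
  [0, 0, 0, 0, 0, 30, 1],
  [0, 0, 0, 0, 0, 30, 1],
  [0, 0, 0, 0, 0, 22, 1],
  [0, 0, 0, 0, 0, 8, 1],
  [0, 0, 0, 0, 0, 0, 1],
])

```text
time_s: 3.0
tcp_pos: [0.3714, -0.2619, 0.0262]
eef_rot: [-180.0, 0.2, -174.7]
contact_force: [-1.0, -0.2, -0.5]
gripper_width: 0.0877
```

```bash
python3 g.py 0.372 -0.258 0.021 185.2
```

```text
t 3.0 tcp [ 0.3714 -0.2619  0.0262] rot [-1.7999e+02  1.5000e-01 -1.7475e+02] w 0.0877 F [-1.  -0.2 -0.5] J [-10.3  13.8 -40.9  -0.  -35.1  15.6]
tool mm [-0.9  3.9  5.2] turn [-0.0002  0.0027  0.0009] mm after turn [-0.9  3.9  5.2]
```

Request:
step_arm([
  [0, 0, 0, -1, 4, 5, 1],
  [0, 0, 0, 0, 0, 0, 1],
  [0, 0, 0, 0, 0, 0, -1],
  [0, 0, 0, 0, 0, 0, -1],
  [0, 0, 0, 0, 0, 0, -1],
  [0, 0, 0, 0, 0, 0, -1],
  [0, 0, 0, 0, 0, 0, -1],
  [0, 0, 0, 0, 0, 0, -1],
])

```text
time_s: 3.8
tcp_pos: [0.3748, -0.2586, 0.025]
eef_rot: [-179.9, 0.6, -174.7]
contact_force: [0.4, 0.1, 0.6]
gripper_width: 0.0452
```

```bash
python3 g.py 0.372 -0.258 0.021 185.2
```

```text
t 3.8 tcp [ 0.3748 -0.2586  0.025 ] rot [-179.85    0.56 -174.74] w 0.0452 F [0.4 0.1 0.6] J [ -9.7  13.8 -41.2   0.  -34.4  15. ]
tool mm [2.8 0.9 4. ] turn [-0.0026  0.0097  0.001 ] mm after turn [2.8 0.9 4. ]
```

Request:
step_arm([
  [0, 0.01, 0, 3, 1, 3, -1],
  [0, 0, 0, 0, 0, 0, -1],
  [0, 0, 0, 0, 0, 0, -1],
  [0, 0, 0, 0, 0, 0, -1],
  [0, 0, 0, 0, 0, 0, -1],
])

```text
time_s: 4.3
tcp_pos: [0.3712, -0.2578, 0.0216]
eef_rot: [-179.9, -0.1, -174.7]
contact_force: [-0.6, 0.4, 1.1]
gripper_width: 0.0312
```

```bash
python3 g.py 0.619 -0.027 0.12 185.2
```

```text
t 4.3 tcp [ 0.3712 -0.2578  0.0216] rot [-1.7986e+02 -1.1000e-01 -1.7474e+02] w 0.0312 F [-0.6  0.4  1.1] J [ -9.5  14.2 -41.5   0.3 -34.4  14.5]
tool mm [-267.7  206.9  -99.4] turn [-0.0024 -0.002   0.0011] mm after turn [-267.7  207.4  -98.4]
```

Request:
step_arm([
  [0, 0, 0, 0, 0, -6, -1],
  [0, 0, 0, 0, 0, -20, -1],
  [0, 0, 0, 0, 0, -25, -1],
  [0, 0, 0, -10, 8, -25, -1],
  [0, 0, 0, -20, 15, -20, -1],
  [0, 0, 0, -25, 20, -5, -1],
  [0, 0, 0, -30, 23, 0, -1],
  [0, 0, 0, -30, 23, 0, -1],
  [0, 0, 0, -30, 23, 0, -1],
  [0, 0, 0, -30, 23, 0, -1],
])

```text
time_s: 5.3
tcp_pos: [0.533, -0.1035, 0.1282]
eef_rot: [179.9, -0.2, -175.2]
contact_force: [-0.1, -0.7, -1.0]
gripper_width: 0.0313
```

```bash
python3 g.py 0.619 -0.027 0.12 185.2
```

```text
t 5.3 tcp [ 0.533  -0.1035  0.1282] rot [ 179.93   -0.25 -175.2 ] w 0.0313 F [-0.1 -0.7 -1. ] J [  9.6  13.3 -23.5  -0.1 -53.5  -4.8]
tool mm [-92.1  69.1   7.9] turn [ 0.0013 -0.0043 -0.007 ] mm after turn [-92.6  68.4   8.2]
```

Request:
step_arm([
  [0, 0, -0.007, -28, 21, 3, -1],
  [0, 0, 0, -25, 19, 3, -1],
  [0, 0, 0, -18, 14, 2, -1],
  [0, 0, 0, -8, 6, 0, -1],
  [0, 0, 0, 0, 0, 0, -1],
])

```text
time_s: 5.8
tcp_pos: [0.6108, -0.0301, 0.1194]
eef_rot: [179.9, -0.3, -174.6]
contact_force: [-0.3, -0.8, -2.3]
gripper_width: 0.0315
```

```bash
python3 g.py 0.619 -0.027 0.12 185.2
python3 - <<'E'
from h import *
ci=cam('wrist');im=r.capture('wrist');cv2.imwrite('pics/w2.png',im[:,:,::-1])
im=r.capture('side');cv2.imwrite('pics/s2.png',cv2.resize(im[120:320,220:460,::-1],None,fx=3,fy=3,interpolation=cv2.INTER_CUBIC))
print(proj(ci,[[.619,-.027,.022],[.6277,-.1236,.022]]))
E
```

```text
t 5.8 tcp [ 0.6108 -0.0301  0.1194] rot [ 179.91   -0.33 -174.57] w 0.0315 F [-0.3 -0.8 -2.3] J [ 15.4  19.8 -15.3  -0.2 -55.2  -9.8]
tool mm [-8.4  2.3 -0.6] turn [ 0.0016 -0.0057  0.0039] mm after turn [-8.4  2.3 -0.6]
[[306.30848747 195.79591354]
 [305.60874834  62.00527011]]
```

View pics/w2.png

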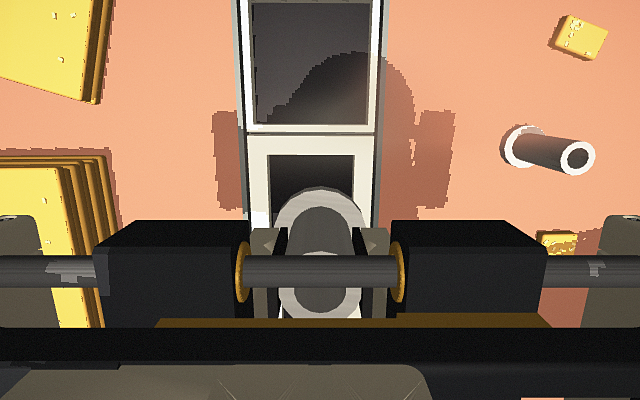

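View pics/s2.png

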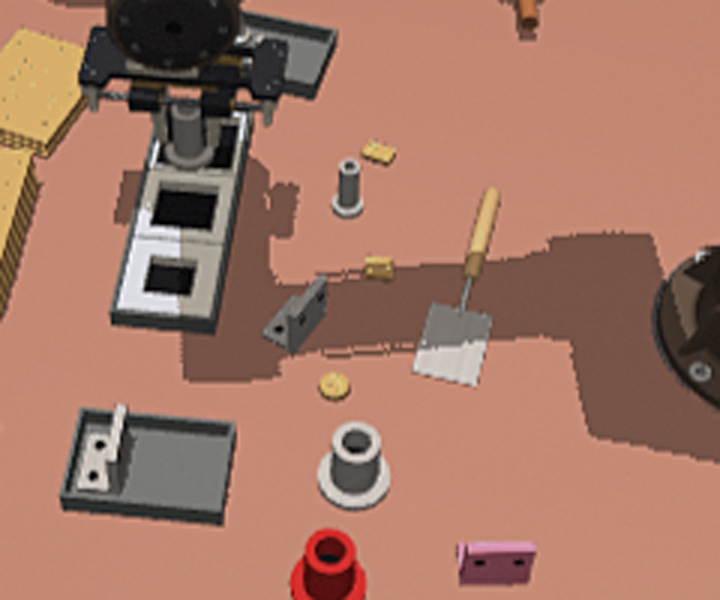

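Run:
```python
from h import *
ci=cam('wrist')
print(plane(ci,[[247,132],[375,132],[310,132]],.022).round(4), r.get_state()['tcp_pos'])
im=cv2.imread('pics/w2.png');cv2.imwrite('pics/w2c.png',cv2.resize(im[0:230,200:430],None,fx=2.6,fy=2.6))
g=cv2.cvtColor(im,cv2.COLOR_BGR2GRAY)
for y in (100,110,125,150): print(y,g[y,230:275].tolist(),g[y,360:395].tolist())
```

```text
[[ 0.6652 -0.0725  0.022 ]
 [ 0.5716 -0.0812  0.022 ]
 [ 0.6192 -0.0768  0.022 ]] [ 0.60966239 -0.03111624  0.11953566]
100 [197, 196, 198, 198, 196, 197, 199, 199, 198, 205, 212, 176, 19, 34, 16, 255, 255, 252, 251, 251, 255, 255, 153, 95, 112, 72, 30, 31, 86, 80, 77, 83, 80, 78, 84, 83, 83, 79, 81, 82, 82, 81, 83, 85, 83] [81, 79, 79, 74, 76, 75, 103, 110, 95, 248, 232, 229, 229, 229, 235, 204, 64, 80, 81, 135, 129, 125, 128, 129, 130, 130, 131, 133, 133, 135, 129, 134, 131, 131, 133]
110 [202, 198, 201, 204, 102, 105, 130, 208, 200, 200, 203, 218, 66, 32, 33, 91, 255, 255, 251, 251, 253, 255, 214, 88, 104, 114, 30, 87, 84, 84, 80, 81, 82, 85, 87, 85, 84, 89, 82, 85, 89, 86, 93, 46, 52] [84, 83, 83, 84, 82, 78, 120, 104, 173, 239, 230, 228, 228, 231, 245, 144, 76, 83, 89, 133, 127, 129, 125, 125, 133, 134, 133, 134, 131, 131, 133, 133, 134, 128, 136]
125 [126, 124, 121, 124, 124, 128, 123, 110, 218, 211, 205, 207, 222, 70, 35, 28, 185, 255, 254, 251, 251, 251, 254, 255, 255, 255, 255, 255, 255, 255, 255, 255, 255, 251, 253, 253, 253, 253, 253, 253, 253, 253, 254, 253, 253] [218, 219, 218, 218, 218, 220, 217, 213, 234, 228, 226, 229, 230, 237, 204, 72, 85, 80, 134, 128, 125, 129, 126, 131, 133, 133, 136, 132, 133, 131, 130, 133, 129, 133, 132]
150 [124, 124, 126, 125, 127, 129, 123, 124, 130, 107, 108, 110, 112, 116, 82, 51, 46, 88, 253, 240, 234, 233, 234, 233, 234, 233, 234, 233, 234, 234, 233, 233, 234, 234, 234, 234, 234, 233, 234, 232, 233, 234, 233, 232, 233] [232, 232, 232, 232, 232, 232, 233, 233, 232, 231, 232, 234, 243, 208, 52, 67, 81, 130, 125, 120, 125, 119, 128, 131, 131, 129, 126, 128, 128, 134, 129, 129, 130, 128, 131]
```

View pics/w2c.png

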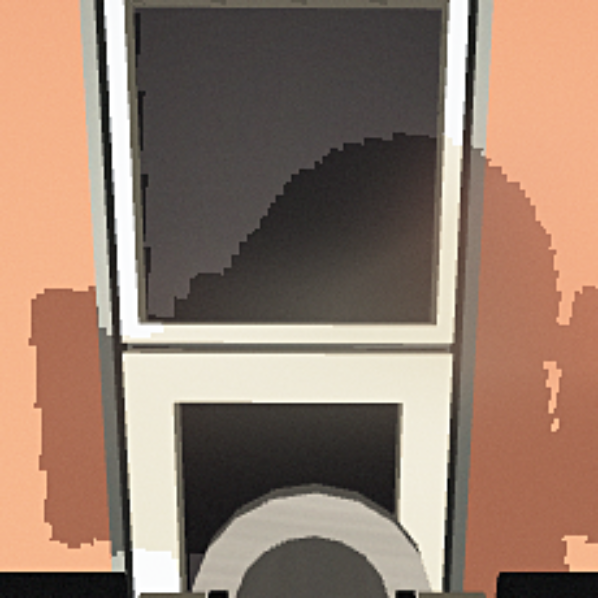

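```bash
python3 g.py 0.617 -0.028 0.0297 185.2
```

```text
t 5.9 tcp [ 0.6097 -0.0311  0.1195] rot [ 179.9    -0.35 -174.63] w 0.0317 F [-0.4  0.2 -1.4] J [ 15.3  19.8 -15.4  -0.2 -55.2  -9.8]
tool mm [-8.1  2.3 89.8] turn [ 0.0017 -0.0061  0.0029] mm after turn [-7.6  2.4 89.8]
```

Request:
step_arm([
  [0.002, -0.006, 0.004, -7, 2, 10, -1],
  [0, 0, 0, 0, 0, 20, -1],
  [0, 0, 0, 0, 0, 20, -1],
  [0, 0, 0, 0, 0, 10, -1],
])

```text
time_s: 6.3
tcp_pos: [0.6164, -0.0308, 0.0593]
eef_rot: [180.0, 0.3, -175.1]
contact_force: [0.4, -0.0, -2.5]
gripper_width: 0.0312
```

```bash
python3 g.py 0.617 -0.028 0.0297 185.2
```

```text
t 6.3 tcp [ 0.6164 -0.0308  0.0593] rot [ 179.99    0.31 -175.1 ] w 0.0312 F [ 0.4 -0.  -2.5] J [ 15.3  23.7 -18.7   0.1 -47.3 -10.4]
tool mm [-0.7  2.7 29.7] turn [ 0.0002  0.0054 -0.0052] mm after turn [-0.8  2.7 29.6]
```

Request:
step_arm([
  [0, 0.005, -0.005, -1, 3, 12, -1],
  [0, 0, 0, 0, 0, 8, -1],
  [0, 0, 0, 0, 0, 5, -1],
  [0, 0, 0, 0, 0, 2, -1],
])

```text
time_s: 6.7
tcp_pos: [0.6165, -0.0286, 0.0296]
eef_rot: [-180.0, -0.1, -174.9]
contact_force: [-2.1, 2.8, 8.3]
gripper_width: 0.0315
```

```bash
python3 g.py 0.617 -0.028 0.0297 185.2
```

```text
t 6.7 tcp [ 0.6165 -0.0286  0.0296] rot [-1.7999e+02 -8.0000e-02 -1.7487e+02] w 0.0315 F [-2.1  2.8  8.3] J [ 15.5  26.  -19.8  -0.  -44.3 -10.3]
tool mm [-0.6  0.5 -0.1] turn [-0.0002 -0.0013 -0.0012] mm after turn [-0.6  0.5 -0.1]
```

Request:
step_arm([
  [0, 0, 0, 0, 0, 0, 0.3],
  [0, 0, 0, 0, 0, 0, 0.3],
  [0, 0, 0, 0, 0, 0, 0.3],
  [0, 0, 0, 0, 0, 0, 0.3],
  [0, 0, 0, 0, 0, -15, 0.3],
  [0, 0, 0, 0, 0, -30, 0.3],
  [0, 0, 0, 0, 0, -35, 0.3],
])

```text
time_s: 7.4
tcp_pos: [0.6153, -0.0288, 0.1095]
eef_rot: [-179.9, -0.3, -174.9]
contact_force: [1.2, -0.0, 0.2]
gripper_width: 0.0569
```

```bash
python3 g.py 0.453 -0.080 0.11 185.2;python3 - <<'E'
from h import *
im=r.capture('side');cv2.imwrite('pics/s3.png',cv2.resize(im[120:320,220:460,::-1],None,fx=3,fy=3,interpolation=cv2.INTER_CUBIC))
E
```

```text
t 7.4 tcp [ 0.6153 -0.0288  0.1095] rot [-179.95   -0.32 -174.87] w 0.0569 F [ 1.2 -0.   0.2] J [ 15.5  20.8 -15.4  -0.  -54.1 -10.3]
tool mm [166.2 -36.5   0.5] turn [-0.0009 -0.0056 -0.0012] mm after turn [166.2 -36.3  -0.5]
```

View pics/s3.png

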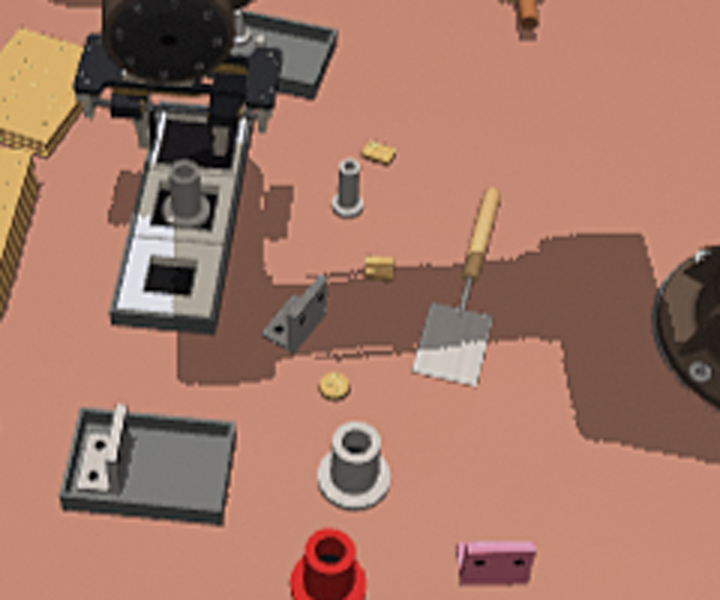

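The medium bushing stands in its bay at (185,205), centred. Next is the small one.

Request:
step_arm([
  [0, -0.005, 0, 20, -4, 0, 0.3],
  [0, 0, 0, 30, -6, 0, 0.3],
  [0, 0, 0, 35, -8, 0, 0.3],
  [0, 0, 0, 35, -8, 0, 0.3],
  [0, 0, 0, 25, -6, 0, 0.3],
  [0, 0, 0, 14, -3, 0, 0.3],
  [0, 0, 0, 4, 0, 0, 0.3],
  [0, 0, 0, 0, 0, 0, 0.3],
])

```text
time_s: 8.25
tcp_pos: [0.4591, -0.079, 0.1195]
eef_rot: [180.0, 1.4, -174.7]
contact_force: [1.0, -0.2, -0.1]
gripper_width: 0.0574
```

```bash
python3 g.py 0.453 -0.080 0.021 185.2
```

```text
t 8.25 tcp [ 0.4591 -0.079   0.1195] rot [ 180.      1.35 -174.72] w 0.0574 F [ 1.  -0.2 -0.1] J [ 14.7   5.9 -34.6   0.3 -48.3  -9.7]
tool mm [ 8.5 -0.4 98.3] turn [0.0001 0.0236 0.0014] mm after turn [ 6.2 -0.4 98.5]
```

Request:
step_arm([
  [0, 0.023, 0, 6, 0, 10, 0.3],
  [0, 0, 0, 0, 0, 20, 0.3],
  [0, 0, 0, 0, 0, 20, 0.3],
  [0, 0, 0, 0, 0, 10, 0.3],
])

```text
time_s: 8.65
tcp_pos: [0.4584, -0.078, 0.0575]
eef_rot: [180.0, 0.1, -174.6]
contact_force: [-0.2, -0.3, -0.6]
gripper_width: 0.0571
```

```bash
python3 g.py 0.453 -0.080 0.021 185.2
```

```text
t 8.65 tcp [ 0.4584 -0.078   0.0575] rot [ 1.8000e+02  1.2000e-01 -1.7462e+02] w 0.0571 F [-0.2 -0.3 -0.6] J [ 14.7  11.7 -37.8   0.  -40.4  -9.4]
tool mm [ 5.7 -1.5 36.5] turn [0.     0.002  0.0032] mm after turn [ 5.6 -1.5 36.5]
```

Request:
step_arm([
  [0, 0.002, 0.003, 6, -2, 13, 0.2],
  [0, 0, 0, 0, 0, 13, 0],
  [0, 0, 0, 0, 0, 8, 0],
  [0, 0, 0, 0, 0, 2, 0],
  [0, 0, 0, 0, 0, 0, -0.2],
])

```text
time_s: 9.15
tcp_pos: [0.4537, -0.08, 0.0161]
eef_rot: [-179.9, -0.5, -174.7]
contact_force: [0.1, -0.5, 0.3]
gripper_width: 0.0402
```

```bash
python3 g.py 0.453 -0.080 0.021 185.2
```

```text
t 9.15 tcp [ 0.4537 -0.08    0.0161] rot [-179.92   -0.47 -174.72] w 0.0402 F [ 0.1 -0.5  0.3] J [ 14.6  15.6 -40.3   0.  -34.6  -9.3]
tool mm [ 0.8  0.1 -4.9] turn [-0.0015 -0.0083  0.0015] mm after turn [ 0.7  0.1 -4.9]
```

Request:
step_arm([
  [0, -0.008, 0, 0, 0, -4, -0.5],
  [0, 0, 0, 0, 0, 0, -1],
  [0, 0, 0, 0, 0, 0, -1],
  [0, 0, 0, 0, 0, 0, -1],
  [0, 0, 0, 0, 0, 0, -1],
])

```text
time_s: 9.65
tcp_pos: [0.4551, -0.0797, 0.0223]
eef_rot: [-179.9, 0.2, -174.7]
contact_force: [0.0, 0.3, -1.3]
gripper_width: 0.0212
```

```bash
python3 g.py 0.453 -0.080 0.021 185.2
```

```text
t 9.65 tcp [ 0.4551 -0.0797  0.0223] rot [-179.94    0.21 -174.69] w 0.0212 F [ 0.   0.3 -1.3] J [ 14.7  14.8 -40.4   0.2 -34.6  -9.5]
tool mm [ 2.1 -0.1  1.3] turn [-0.0011  0.0037  0.0019] mm after turn [ 2.1 -0.1  1.3]
```

Request:
step_arm([
  [0, 0, 0, 0, 0, 0, -1],
  [0, 0, 0, 0, 0, -8, -1],
  [0, 0, 0, 0, 0, -20, -1],
  [0, 0, 0, 0, 0, -25, -1],
  [0, 0, 0, 0, 0, -25, -1],
  [0, 0, 0, 0, 0, -12, -1],
])

```text
time_s: 10.25
tcp_pos: [0.4529, -0.0801, 0.1157]
eef_rot: [-179.9, -0.1, -174.7]
contact_force: [0.0, 0.8, -0.6]
gripper_width: 0.0217
```

```bash
python3 g.py 0.609 0.069 0.12 185.2
```

```text
t 10.25 tcp [ 0.4529 -0.0801  0.1157] rot [-1.7989e+02 -8.0000e-02 -1.7471e+02] w 0.0217 F [ 0.   0.8 -0.6] J [ 14.7   6.4 -34.4   0.1 -49.2  -9.5]
tool mm [-169.1  134.1   -4.8] turn [-0.0019 -0.0013  0.0016] mm after turn [-168.9  134.3   -4.3]
```

Request:
step_arm([
  [0, 0, 0, -12, 10, -2, -1],
  [0, 0, 0, -24, 19, -2, -1],
  [0, 0, 0, -30, 24, 0, -1],
  [0, 0, 0, -30, 24, 0, -1],
  [0, 0, 0, -28, 22, 0, -1],
  [0, 0, 0, -22, 18, 0, -1],
  [0, 0, 0, -16, 12, 0, -1],
  [0, 0, 0, -8, 5, 0, -1],
  [0, 0, 0, -2, 1, 0, -1],
])

```text
time_s: 11.15
tcp_pos: [0.6202, 0.08, 0.1218]
eef_rot: [-179.9, 0.1, -174.8]
contact_force: [0.2, 0.2, -0.9]
gripper_width: 0.0214
```

```bash
python3 g.py 0.609 0.069 0.03 185.2
```

```text
t 11.15 tcp [0.6202 0.08   0.1218] rot [-1.7993e+02  1.4000e-01 -1.7476e+02] w 0.0214 F [ 0.2  0.2 -0.9] J [ 25.3  20.6 -13.9   0.1 -55.4 -20.1]
tool mm [12.4 -9.9 91.8] turn [-0.0013  0.0025  0.0007] mm after turn [ 12.2 -10.   91.8]
```

Request:
step_arm([
  [0, 0, 0, 12, -10, 6, -1],
  [0, 0, 0, 0, 0, 18, -1],
  [0, 0, 0, 0, 0, 20, -1],
  [0, 0, 0, 0, 0, 12, -1],
  [0, 0, 0, 0, 0, 3, -1],
])

```text
time_s: 11.65
tcp_pos: [0.6071, 0.0671, 0.0613]
eef_rot: [-179.9, 0.1, -174.8]
contact_force: [-0.7, 0.3, -0.7]
gripper_width: 0.0214
```

```bash
python3 g.py 0.609 0.069 0.03 185.2
```

```text
t 11.65 tcp [0.6071 0.0671 0.0613] rot [-1.7993e+02  1.1000e-01 -1.7484e+02] w 0.0214 F [-0.7  0.3 -0.7] J [ 24.7  23.2 -19.3   0.1 -47.5 -19.6]
tool mm [-2.   1.8 31.3] turn [-0.0012  0.0018 -0.0007] mm after turn [-2.   1.7 31.3]
```

Request:
step_arm([
  [0, 0, 0, -2, 2, 12, -1],
  [0, 0, 0, 0, 0, 10, -1],
  [0, 0, 0, 0, 0, 6, -1],
  [0, 0, 0, 0, 0, 2, -1],
])

```text
time_s: 12.05
tcp_pos: [0.6097, 0.0693, 0.0301]
eef_rot: [-179.9, 0.2, -174.9]
contact_force: [-0.5, 0.4, -1.0]
gripper_width: 0.0214
```

```bash
python3 g.py 0.609 0.069 0.03 185.2
```

```text
t 12.05 tcp [0.6097 0.0693 0.0301] rot [-179.94    0.18 -174.85] w 0.0214 F [-0.5  0.4 -1. ] J [ 24.8  25.6 -20.5   0.2 -43.8 -19.7]
tool mm [ 0.7 -0.2  0.1] turn [-0.001   0.0032 -0.0009] mm after turn [ 0.7 -0.2  0.1]
```

Request:
step_arm([
  [0, 0, 0, 0, 0, 1.5, -1],
  [0, 0, 0, 0, 0, 0, -0.1],
  [0, 0, 0, 0, 0, 0, 0],
  [0, 0, 0, 0, 0, 0, 0],
  [0, 0, 0, 0, 0, -4, 0],
  [0, 0, 0, 0, 0, -20, 0],
  [0, 0, 0, 0, 0, -30, 0],
  [0, 0, 0, 0, 0, -30, 0],
])

```text
time_s: 12.85
tcp_pos: [0.6078, 0.0687, 0.1129]
eef_rot: [-179.8, -0.2, -174.8]
contact_force: [0.9, 0.3, 0.5]
gripper_width: 0.0438
```

```bash
python3 g.py 0.464 0.0955 0.12 160;python3 - <<'E'
from h import *
im=r.capture('side');cv2.imwrite('pics/s4.png',cv2.resize(im[120:320,220:460,::-1],None,fx=3,fy=3,interpolation=cv2.INTER_CUBIC))
E
```

```text
t 12.85 tcp [0.6078 0.0687 0.1129] rot [-1.7982e+02 -1.5000e-01 -1.7483e+02] w 0.0438 F [0.9 0.3 0.5] J [ 24.8  20.1 -16.    0.1 -54.1 -19.7]
tool mm [140.8  39.6  -6.8] turn [-0.0037 -0.0019  0.4393] mm after turn [144.3 -24.   -7.1]
```

View pics/s4.png

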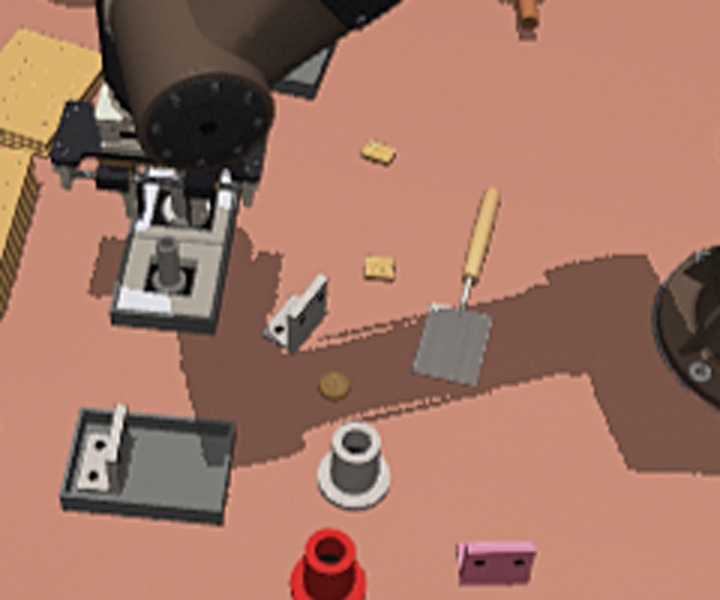

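The small bushing is seated at (168,275). Next is the bracket.

Request:
step_arm([
  [0, 0, 0.14, 0, 0, -5, 0],
  [0, 0, 0.14, 0, 0, 0, 0],
  [0, 0, 0.1, 0, 0, 0, 0],
  [0, 0, 0, 25, -4, 0, 0],
  [0, 0, 0, 30, -5, 0, 0],
  [0, 0, 0, 30, -5, 0, 0],
  [0, 0, 0, 25, -4, 0, 0],
  [0, 0, 0, 12, -2, 0, 0],
])

```text
time_s: 13.7
tcp_pos: [0.4884, 0.0874, 0.1275]
eef_rot: [179.6, 0.8, 162.4]
contact_force: [-0.4, 0.3, 0.6]
gripper_width: 0.0438
```

```bash
python3 g.py 0.464 0.0955 0.12 160
```

```text
t 13.7 tcp [0.4884 0.0874 0.1275] rot [179.63   0.79 162.43] w 0.0438 F [-0.4  0.3  0.6] J [ 33.2   8.4 -30.2   0.5 -50.5 -51.1]
tool mm [25.8  0.3  7.1] turn [0.0068 0.0137 0.0425] mm after turn [25.7 -0.7  7.5]
```

Request:
step_arm([
  [0.006, 0.013, 0.042, 15, 0, 5, 0],
  [0, 0, 0, 8, 0, 2, 0],
  [0, 0, 0, 2, 0, 0, 0],
  [0, 0, 0, 0, 0, 0, 0],
])

```text
time_s: 14.1
tcp_pos: [0.4644, 0.0965, 0.1219]
eef_rot: [179.8, 0.2, 160.2]
contact_force: [-0.4, -0.7, 0.9]
gripper_width: 0.0437
```

```bash
python3 g.py 0.464 0.0955 0.026 160
python3 - <<'E'
from h import *
ci=cam('wrist');im=r.capture('wrist');cv2.imwrite('pics/w5.png',im[:,:,::-1])
im=r.capture('side');cv2.imwrite('pics/s5.png',cv2.resize(im[160:270,240:390,::-1],None,fx=5,fy=5,interpolation=cv2.INTER_CUBIC))
d=.03*np.array([np.cos(np.radians(70)),np.sin(np.radians(70)),0]);c=np.array([.464,.0955,.06])
print(proj(ci,[c-d,c,c+d]))
E
```

```text
t 14.1 tcp [0.4644 0.0965 0.1219] rot [179.78   0.2  160.19] w 0.0437 F [-0.4 -0.7  0.9] J [ 35.6   7.1 -32.5   0.1 -50.  -55.5]
tool mm [ 0.4 -1.4 95.9] turn [0.0038 0.0035 0.0034] mm after turn [ 0.  -1.  95.9]
[[317.88421168 161.57048056]
 [317.78490519 205.8745382 ]
 [317.69216667 247.2483998 ]]
```

View pics/w5.png

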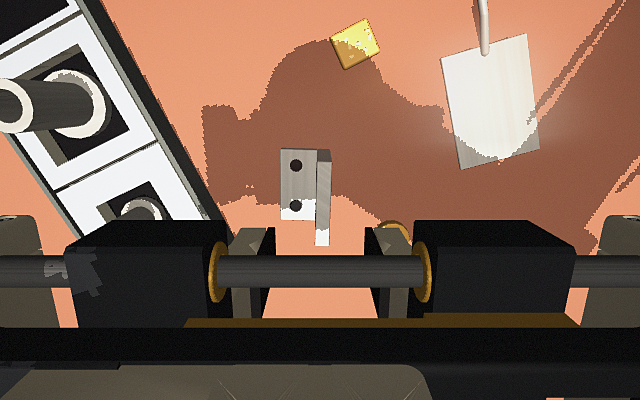

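View pics/s5.png

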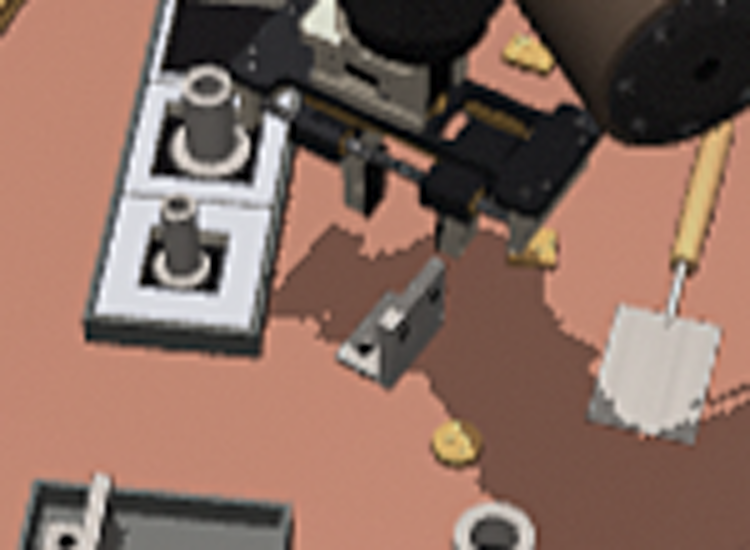

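The wrist view shows the plate's top edge vertical at x≈323, rows 149–245 (predicted 318, 162–247). Yaw and position are confirmed.

Request:
step_arm([
  [0.003, 0.003, 0.003, 0, -1, 12, 0],
  [0, 0, 0, 0, 0, 25, 0],
  [0, 0, 0, 0, 0, 25, 0],
  [0, 0, 0, 0, 0, 15, -0.2],
  [0, 0, 0, 0, 0, 5, -0.4],
  [0, 0, 0, 0, 0, 0, -0.5],
])

```text
time_s: 14.8
tcp_pos: [0.4668, 0.0947, 0.0344]
eef_rot: [180.0, 0.0, 159.9]
contact_force: [-0.9, -0.3, 1.0]
gripper_width: 0.0255
```

```bash
python3 g.py 0.464 0.0955 0.026 160
```

```text
t 14.8 tcp [0.4668 0.0947 0.0344] rot [1.7999e+02 3.0000e-02 1.5990e+02] w 0.0255 F [-0.9 -0.3  1. ] J [ 35.2  14.8 -37.7   0.  -37.4 -55.4]
tool mm [ 2.9 -0.2  8.4] turn [ 0.0002  0.0006 -0.0018] mm after turn [ 2.9 -0.2  8.4]
```

Request:
step_arm([
  [0, 0, 0, 3, 0, 7, -0.5],
  [0, 0, 0, 0, 0, 1, -0.5],
  [0, 0, 0, 0, 0, 0, -1],
  [0, 0, 0, 0, 0, 0, -1],
  [0, 0, 0, 0, 0, 0, -1],
  [0, 0, 0, 0, 0, 0, -1],
])

```text
time_s: 15.4
tcp_pos: [0.4644, 0.0962, 0.0273]
eef_rot: [179.9, 0.1, 159.9]
contact_force: [-0.1, -0.5, -4.0]
gripper_width: 0.0099
```

```bash
python3 g.py 0.464 0.0955 0.026 160
```

```text
t 15.4 tcp [0.4644 0.0962 0.0273] rot [1.7989e+02 1.0000e-01 1.5989e+02] w 0.0099 F [-0.1 -0.5 -4. ] J [ 35.6  15.3 -38.5   0.  -36.1 -55.7]
tool mm [ 0.1 -0.8  1.3] turn [ 0.002   0.0017 -0.002 ] mm after turn [ 0.1 -0.8  1.3]
```

Request:
step_arm([
  [0, 0, 0, 0, 0, 0, -1],
  [0, 0, 0, 0, 0, -8, -1],
  [0, 0, 0, 0, 0, -20, -1],
  [0, 0, 0, 0, 0, -25, -1],
  [0, 0, 0, 0, 0, -25, -1],
  [0, 0, 0, 0, 0, -12, -1],
  [0, 0, -0.1, 0, 0, 0, -1],
  [0, 0, -0.13, 0, 0, 0, -1],
  [0, 0, -0.12, 0, 0, 0, -1],
  [0, 0, -0.08, 0, 0, 0, -1],
])

```text
time_s: 16.4
tcp_pos: [0.4632, 0.0954, 0.1256]
eef_rot: [179.9, 0.2, -174.7]
contact_force: [-0.2, -0.9, -2.4]
gripper_width: 0.0098
```

```bash
python3 g.py 0.543 0.285 0.12 185.2
```

```text
t 16.4 tcp [0.4632 0.0954 0.1256] rot [ 179.88    0.2  -174.66] w 0.0098 F [-0.2 -0.9 -2.4] J [ 35.6   6.8 -32.3  -0.  -50.6 -30.2]
tool mm [-97.  181.4   6.4] turn [0.0021 0.0035 0.0025] mm after turn [-96.6 181.6   5.6]
```

Request:
step_arm([
  [0, 0, 0, -8, 15, 0, -1],
  [0, 0, 0, -14, 27, 1, -1],
  [0, 0, 0, -17, 32, 1, -1],
  [0, 0, 0, -17, 32, 1, -1],
  [0, 0, 0, -15, 28, 1, -1],
  [0, 0, 0, -11, 20, 0, -1],
  [0, 0, 0, -7, 12, 0, -1],
  [0, 0, 0, -3, 5, 0, -1],
  [0, 0, 0, 0, 0, 0, -1],
])

```text
time_s: 17.3
tcp_pos: [0.5413, 0.2833, 0.1252]
eef_rot: [179.8, 0.3, -175.1]
contact_force: [-0.1, 0.7, -3.5]
gripper_width: 0.0098
```

```bash
python3 g.py 0.543 0.285 0.0313 185.2
python3 - <<'E'
from h import *
ci=cam('wrist');im=r.capture('wrist');cv2.imwrite('pics/w6.png',im[:,:,::-1])
im=r.capture('side');cv2.imwrite('pics/s6.png',cv2.resize(im[160:310,200:390,::-1],None,fx=4,fy=4,interpolation=cv2.INTER_CUBIC))
E
```

```text
t 17.3 tcp [0.5413 0.2833 0.1252] rot [ 179.82    0.25 -175.06] w 0.0098 F [-0.1  0.7 -3.5] J [ 45.9  19.1 -15.6   0.  -55.  -41. ]
tool mm [-1.4  1.3 93.9] turn [ 0.0031  0.0044 -0.0045] mm after turn [-1.8  1.5 93.9]
```

View pics/w6.png

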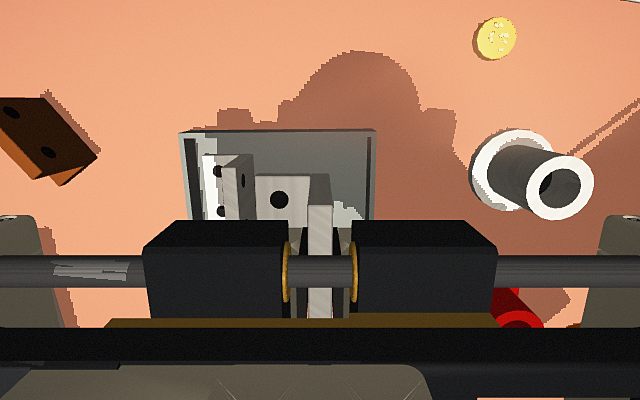

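View pics/s6.png

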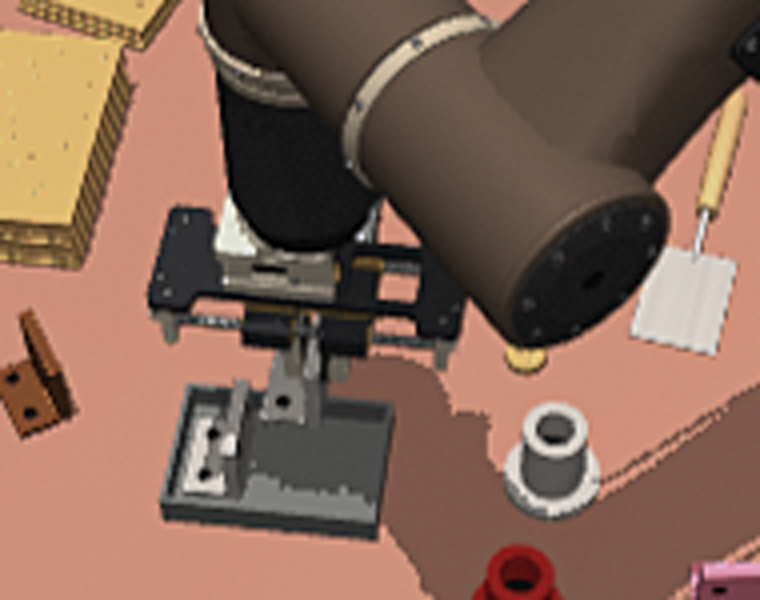

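```bash
python3 - <<'E'
from h import *
ci=cam('wrist'); print(plane(ci,[[180,132],[376,129]],.026).round(4))
# expected corners
c=np.array([.573,.2875]);a=np.radians(5.2);x=np.array([np.cos(a),np.sin(a)]);y=np.array([-x[1],x[0]])
print(c+.074*x-.049*y,c-.074*x-.049*y)
E
python3 g.py 0.543 0.285 0.0313 185.2
```

```text
[[0.647  0.2451 0.026 ]
 [0.5026 0.2305 0.026 ]]
[0.65113644 0.24540848] [0.50374555 0.23199485]
t 17.4 tcp [0.5409 0.2822 0.1252] rot [ 179.83    0.23 -175.09] w 0.0098 F [-0.8  0.7 -2.7] J [ 45.9  19.  -15.7   0.  -55.  -41. ]
tool mm [-2.   2.3 93.9] turn [ 0.003   0.0041 -0.0051] mm after turn [-2.4  2.6 93.9]
```

Request:
step_arm([
  [0.003, 0.004, -0.005, -2, 3, 8, -1],
  [0, 0, 0, 0, 0, 20, -1],
  [0, 0, 0, 0, 0, 20, -1],
  [0, 0, 0, 0, 0, 15, -1],
  [0, 0, 0, 0, 0, 5, -1],
])

```text
time_s: 17.9
tcp_pos: [0.5425, 0.2825, 0.0561]
eef_rot: [179.9, 0.1, -175.0]
contact_force: [-0.1, -0.8, -2.7]
gripper_width: 0.0096
```

```bash
python3 g.py 0.543 0.285 0.0313 185.2
```

```text
t 17.9 tcp [0.5425 0.2825 0.0561] rot [ 1.7991e+02  8.0000e-02 -1.7496e+02] w 0.0096 F [-0.1 -0.8 -2.7] J [ 45.8  23.6 -19.4  -0.  -46.9 -40.7]
tool mm [-0.6  2.5 24.8] turn [ 0.0015  0.0015 -0.0028] mm after turn [-0.7  2.5 24.8]
```

Request:
step_arm([
  [0, 0, 0, -1, 2, 10, -1],
  [0, 0, 0, 0, 0, 8, -1],
  [0, 0, 0, 0, 0, 4, -1],
  [0, 0, 0, 0, 0, 2, -1],
  [0, 0, 0, 0, 0, 0, -1],
])

```text
time_s: 18.4
tcp_pos: [0.5441, 0.2842, 0.0313]
eef_rot: [179.9, 0.1, -175.0]
contact_force: [-0.4, 0.0, -3.7]
gripper_width: 0.0099
```

```bash
python3 g.py 0.543 0.285 0.0313 185.2
```

```text
t 18.4 tcp [0.5441 0.2842 0.0313] rot [ 1.7991e+02  1.3000e-01 -1.7498e+02] w 0.0099 F [-0.4  0.  -3.7] J [ 45.8  25.5 -20.3   0.  -44.  -40.8]
tool mm [ 1.   0.9 -0. ] turn [ 0.0015  0.0022 -0.0031] mm after turn [ 1.   0.9 -0. ]
```

Request:
step_arm([
  [0, 0, 0, 0, 0, 1.5, -1],
  [0, 0, 0, 0, 0, 0.5, -1],
])

```text
time_s: 18.6
tcp_pos: [0.5445, 0.2847, 0.0312]
eef_rot: [179.9, 0.2, -174.9]
contact_force: [-0.2, 0.1, -4.8]
gripper_width: 0.0098
```

Request:
step_arm([
  [0, 0, 0, 0, 0, 2, -1],
  [0, 0, 0, 0, 0, 1, -1],
])

```text
time_s: 18.8
tcp_pos: [0.5447, 0.2849, 0.031]
eef_rot: [179.9, 0.3, -174.9]
contact_force: [-2.6, -1.1, 1.5]
gripper_width: 0.0097
```

Request:
step_arm([
  [0, 0, 0, 0, 0, 0.5, -0.7],
  [0, 0, 0, 0, 0, 0, -0.5],
  [0, 0, 0, 0, 0, 0, -0.4],
  [0, 0, 0, 0, 0, -3, -0.4],
  [0, 0, 0, 0, 0, -15, -0.4],
  [0, 0, 0, 0, 0, -30, -0.4],
  [0, 0, 0, 0, 0, -35, -0.4],
])

```text
time_s: 19.5
tcp_pos: [0.5433, 0.2836, 0.1118]
eef_rot: [-179.9, 0.0, -174.9]
contact_force: [0.1, 1.1, 0.0]
gripper_width: 0.0262
```

```bash
python3 g.py 0.386 0.2557 0.15 185.2
python3 - <<'E'
from h import *
im=r.capture('side');cv2.imwrite('pics/s7.png',cv2.resize(im[160:310,200:390,::-1],None,fx=4,fy=4,interpolation=cv2.INTER_CUBIC))
E
```

```text
t 19.5 tcp [0.5433 0.2836 0.1118] rot [-1.7994e+02  3.0000e-02 -1.7489e+02] w 0.0262 F [0.1 1.1 0. ] J [ 45.8  20.2 -16.    0.1 -53.8 -40.8]
tool mm [159.1 -13.8 -38.3] turn [-0.001   0.0005 -0.0016] mm after turn [159.2 -13.5 -38.2]
```

View pics/s7.png

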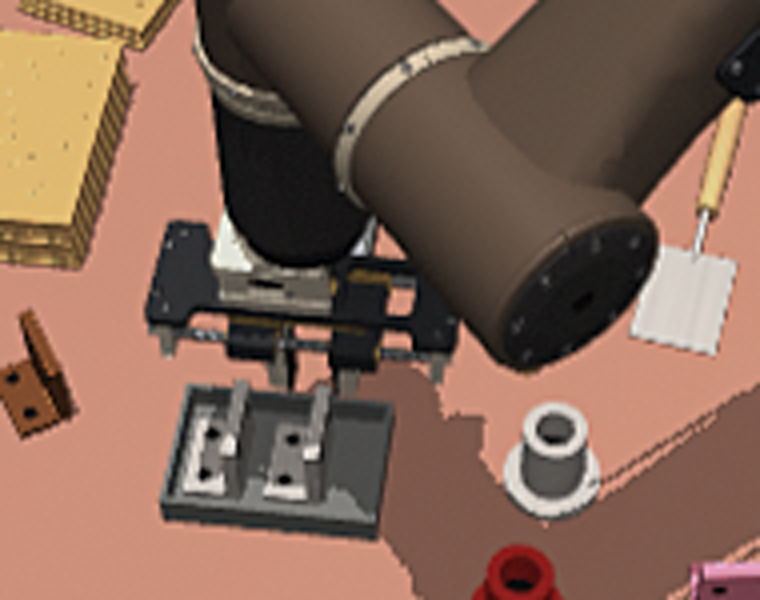

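The bracket stands in the correct tray at (300,450). Next is the large bushing, with the gripper fully open.

Request:
step_arm([
  [0, 0, 0, 10, 0, -20, 1],
  [0, 0, 0, 25, -3, -10, 1],
  [0, 0, 0, 30, -3, -5, 1],
  [0, 0, 0, 30, -3, 0, 1],
  [0, 0, 0, 25, -2, 0, 1],
  [0, 0, 0, 18, -2, 0, 1],
  [0, 0, 0, 8, 0, 0, 1],
  [0, 0, 0, 2, 0, 0, 1],
  [0, 0, 0, 0, 0, 0, 1],
])

```text
time_s: 20.45
tcp_pos: [0.3985, 0.2606, 0.1577]
eef_rot: [179.4, 1.0, -174.8]
contact_force: [0.0, 0.6, -0.9]
gripper_width: 0.0867
```

```bash
python3 g.py 0.386 0.2557 0.15 185.2
```

```text
t 20.45 tcp [0.3985 0.2606 0.1577] rot [ 179.36    1.01 -174.82] w 0.0867 F [ 0.   0.6 -0.9] J [ 57.3   4.3 -30.4   0.5 -54.1 -52.4]
tool mm [13.  -3.8  7.4] turn [ 0.0112  0.0177 -0.0003] mm after turn [12.9 -3.8  7.7]
```

Request:
step_arm([
  [0.011, 0.017, 0, 13, -4, 6, 1],
  [0, 0, 0, 0, 0, 0, 1],
])

```text
time_s: 20.65
tcp_pos: [0.386, 0.2555, 0.1507]
eef_rot: [-179.9, -0.1, -174.9]
contact_force: [0.0, -0.3, -0.3]
gripper_width: 0.0872
```

```bash
python3 g.py 0.386 0.2557 0.021 185.2
python3 - <<'E'
from h import *
ci=cam('wrist');im=r.capture('wrist');cv2.imwrite('pics/w8.png',im[:,:,::-1])
print(proj(ci,[[.387,.2557,.064],[.387,.2557,.008]]))
E
```

```text
t 20.65 tcp [0.386  0.2555 0.1507] rot [-1.7994e+02 -5.0000e-02 -1.7487e+02] w 0.0872 F [ 0.  -0.3 -0.3] J [ 58.    4.3 -31.3  -0.  -54.5 -52.8]
tool mm [-1.000e-01  3.000e-01  1.297e+02] turn [-0.001  -0.0009 -0.0012] mm after turn [  0.    0.2 129.7]
[[316.46278679 197.11860543]
 [316.88824382 180.25703201]]
```

View pics/w8.png

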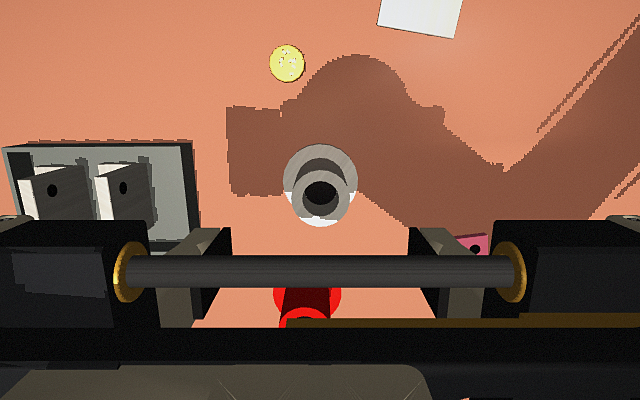

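Request:
step_arm([
  [0, 0, 0, 0, 0, 15, 1],
  [0, 0, 0, 0, 0, 28, 1],
  [0, 0, 0, 0, 0, 28, 1],
  [0, 0, 0, 0, 0, 25, 1],
  [0, 0, 0, 0, 0, 15, 0.7],
  [0, 0, 0, 0, 0, 5, 0.5],
  [0, 0, 0, 0, 0, 0, 0.5],
])

```text
time_s: 21.4
tcp_pos: [0.391, 0.2583, 0.0313]
eef_rot: [180.0, 0.2, -174.9]
contact_force: [0.5, 0.1, 0.2]
gripper_width: 0.0694
```

```bash
python3 g.py 0.386 0.2557 0.021 185.2
```

```text
t 21.4 tcp [0.391  0.2583 0.0313] rot [ 179.99    0.18 -174.86] w 0.0694 F [0.5 0.1 0.2] J [ 57.7  14.4 -39.1   0.2 -36.4 -52.8]
tool mm [ 5.2 -2.2 10.3] turn [ 0.0002  0.0032 -0.0011] mm after turn [ 5.2 -2.2 10.3]
```

Request:
step_arm([
  [0, 0.003, 0, 5, -2, 7, 0.5],
  [0, 0, 0, 0, 0, 3, 0.4],
  [0, 0, 0, 0, 0, 0, -1],
  [0, 0, 0, 0, 0, 0, -1],
  [0, 0, 0, 0, 0, 0, -1],
  [0, 0, 0, 0, 0, 0, -1],
  [0, 0, 0, 0, 0, 0, -1],
], squeeze=50)

```text
time_s: 22.1
tcp_pos: [0.3865, 0.2568, 0.0228]
eef_rot: [179.8, 0.1, -174.9]
contact_force: [0.2, 0.5, -3.9]
gripper_width: 0.0431
```

```bash
python3 g.py 0.386 0.2557 0.021 185.2
```

```text
t 22.1 tcp [0.3865 0.2568 0.0228] rot [ 1.7982e+02  1.1000e-01 -1.7487e+02] w 0.0431 F [ 0.2  0.5 -3.9] J [ 58.   14.9 -40.   -0.  -34.9 -52.8]
tool mm [ 0.6 -1.1  1.8] turn [ 0.0032  0.002  -0.0013] mm after turn [ 0.6 -1.1  1.8]
```

Request:
step_arm([
  [0, 0, 0, 0, 0, 0, -1],
  [0, 0, 0, 0, 0, -7, -1],
  [0, 0, 0, 0, 0, -16, -1],
  [0, 0, 0, 0, 0, -22, -1],
  [0, 0, 0, 0, 0, -25, -1],
  [0, 0, 0, 0, 0, -22, -1],
  [0, 0, 0, 0, 0, -14, -1],
  [0, 0, 0, 0, 0, -5, -1],
])

```text
time_s: 22.9
tcp_pos: [0.3848, 0.2543, 0.1386]
eef_rot: [-180.0, -0.1, -174.9]
contact_force: [-0.8, 0.7, -4.4]
gripper_width: 0.0434
```

```bash
python3 g.py 0.626 -0.125 0.13 185.2
```

```text
t 22.9 tcp [0.3848 0.2543 0.1386] rot [-1.7997e+02 -1.0000e-01 -1.7493e+02] w 0.0434 F [-0.8  0.7 -4.4] J [ 58.    4.9 -32.4  -0.1 -52.7 -52.9]
tool mm [-206.7 -399.1    8.5] turn [-0.0006 -0.0017 -0.0022] mm after turn [-205.8 -399.6    8.6]
```

Request:
step_arm([
  [0, 0, 0, -6, -12, 0, -1],
  [0, 0, 0, -12, -23, 0, -1],
  [0, 0, 0, -17, -32, 0, -1],
  [0, 0, 0, -18, -35, 0, -1],
  [0, 0, 0, -18, -35, 0, -1],
  [0, 0, 0, -18, -35, 0, -1],
  [0, 0, 0, -18, -35, 0, -1],
  [0, 0, 0, -18, -35, 0, -1],
  [0, 0, 0, -18, -35, 0, -1],
  [0, 0, 0, -17, -32, 0, -1],
])

```text
time_s: 23.9
tcp_pos: [0.5731, -0.0534, 0.1315]
eef_rot: [-180.0, -0.7, -174.5]
contact_force: [0.3, 1.0, -4.0]
gripper_width: 0.0435
```

```bash
python3 g.py 0.626 -0.125 0.13 185.2
```

```text
t 23.9 tcp [ 0.5731 -0.0534  0.1315] rot [-179.96   -0.7  -174.54] w 0.0435 F [ 0.3  1.  -4. ] J [ 14.1  16.3 -18.9  -0.1 -55.6  -8.6]
tool mm [-45.8 -76.3   1. ] turn [-0.0007 -0.0122  0.0046] mm after turn [-46.1 -76.1   1.5]
```

Request:
step_arm([
  [0, -0.01, 0.004, -14, -24, 0, -1],
  [0, 0, 0, -12, -20, 0, -1],
  [0, 0, 0, -9, -14, 0, -1],
  [0, 0, 0, -5, -7, 0, -1],
  [0, 0, 0, 0, 0, 0, -1],
])

```text
time_s: 24.4
tcp_pos: [0.6181, -0.1247, 0.1239]
eef_rot: [-180.0, -0.8, -175.2]
contact_force: [0.0, 0.2, -4.0]
gripper_width: 0.0435
```

```bash
python3 g.py 0.626 -0.125 0.0308 185.2
```

```text
t 24.4 tcp [ 0.6181 -0.1247  0.1239] rot [-179.96   -0.76 -175.18] w 0.0435 F [ 0.   0.2 -4. ] J [  6.3  21.4 -12.2   0.  -57.1  -1.5]
tool mm [-9.1 -0.9 93. ] turn [-0.0006 -0.0132 -0.0067] mm after turn [-7.9 -1.  93.1]
```

Request:
step_arm([
  [0, -0.013, -0.007, -8, -1, 8, -1],
  [0, 0, 0, 0, 0, 18, -1],
  [0, 0, 0, 0, 0, 18, -1],
  [0, 0, 0, 0, 0, 10, -1],
  [0, 0, 0, 0, 0, 2, -1],
])

```text
time_s: 24.9
tcp_pos: [0.6263, -0.1213, 0.0649]
eef_rot: [180.0, 0.2, -174.5]
contact_force: [0.0, 0.1, -4.3]
gripper_width: 0.0435
```

```bash
python3 g.py 0.626 -0.125 0.0308 185.2
python3 - <<'E'
from h import *
for n in('side','scene'):
    im=r.capture(n);x,y=(230,120) if n=='side' else (270,180)
    cv2.imwrite(f'pics/{n}9.png',cv2.resize(im[y:y+120,x:x+150,::-1],None,fx=5,fy=5,interpolation=cv2.INTER_CUBIC))
E
```

```text
t 24.9 tcp [ 0.6263 -0.1213  0.0649] rot [ 179.98    0.18 -174.48] w 0.0435 F [ 0.   0.1 -4.3] J [  6.5  25.  -15.4  -0.  -49.4  -1. ]
tool mm [ 0.8 -3.6 34.1] turn [0.0004 0.0031 0.0056] mm after turn [ 0.7 -3.6 34.1]
```

View pics/side9.png

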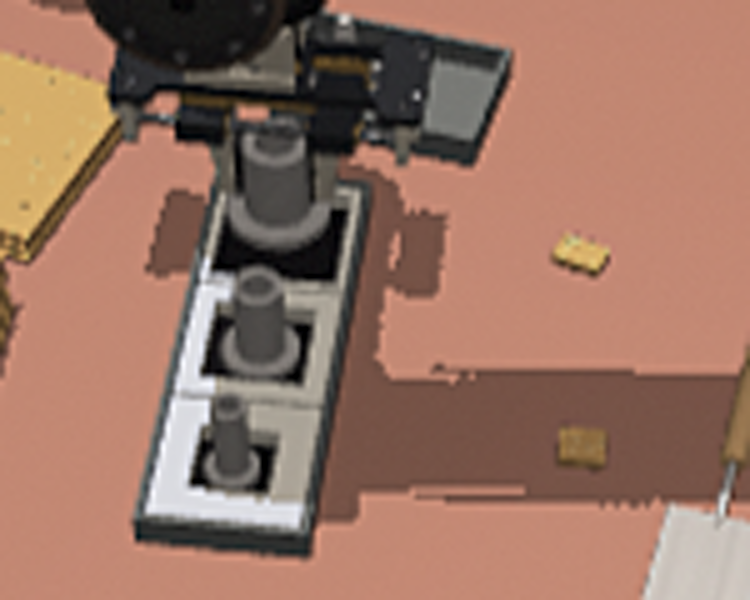

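View pics/scene9.png

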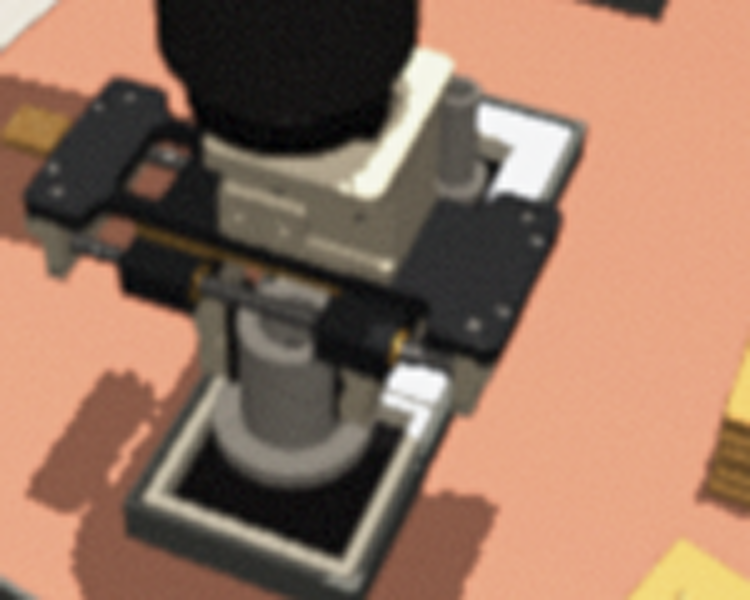

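The large bushing is over its bay and centred along x in both views. I'll lower it with a small y correction.

Request:
step_arm([
  [0, 0.003, 0.005, 0, -4, 10, -1],
  [0, 0, 0, 0, 0, 10, -1],
  [0, 0, 0, 0, 0, 6, -1],
  [0, 0, 0, 0, 0, 3, -1],
  [0, 0, 0, 0, 0, 1, -1],
])

```text
time_s: 25.5
tcp_pos: [0.6292, -0.1256, 0.0359]
eef_rot: [-180.0, 0.3, -174.8]
contact_force: [-0.1, -1.1, -4.3]
gripper_width: 0.0434
```

```bash
python3 g.py 0.626 -0.125 0.0308 185.2
```

```text
t 25.5 tcp [ 0.6292 -0.1256  0.0359] rot [-179.99    0.3  -174.75] w 0.0434 F [-0.1 -1.1 -4.3] J [  6.1  27.2 -16.5   0.  -46.   -0.9]
tool mm [3.2 0.9 5. ] turn [-0.0002  0.0052  0.0008] mm after turn [3.1 0.9 5.1]
```

Request:
step_arm([
  [0, 0.005, 0, 3, 1, 4, -1],
  [0, 0, 0, 0, 0, 2, -1],
  [0, 0, 0, 0, 0, 1.5, -1],
])

```text
time_s: 25.8
tcp_pos: [0.6259, -0.1251, 0.0308]
eef_rot: [-179.9, 0.0, -174.7]
contact_force: [-5.8, 2.1, 12.3]
gripper_width: 0.0429
```

```bash
python3 g.py 0.626 -0.125 0.0308 185.2
```

```text
t 25.8 tcp [ 0.6259 -0.1251  0.0308] rot [-1.7994e+02  1.0000e-02 -1.7470e+02] w 0.0429 F [-5.8  2.1 12.3] J [  6.2  27.4 -17.    0.1 -45.6  -1. ]
tool mm [-0.1  0.1 -0. ] turn [-0.0011  0.0002  0.0017] mm after turn [-0.1  0.1 -0. ]
```

Floor contact is at the expected height. I'll release, rise and back clear.

Request:
step_arm([
  [0, 0, 0, 0, 0, 0, 0.3],
  [0, 0, 0, 0, 0, 0, 0.5],
  [0, 0, 0, 0, 0, 0, 0.6],
  [0, 0, 0, 0, 0, -3, 0.6],
  [0, 0, 0, 0, 0, -15, 0.6],
  [0, 0, 0, 0, 0, -30, 0.6],
  [0, 0, 0, 0, 0, -40, 0.6],
  [0, 0, 0, 0, 0, -30, 0.6],
])

```text
time_s: 26.6
tcp_pos: [0.6246, -0.1251, 0.1501]
eef_rot: [-179.9, -0.3, -174.7]
contact_force: [1.2, 0.3, -0.3]
gripper_width: 0.0702
```

Request:
step_arm([
  [0, 0, 0, 20, -15, 0, 0.6],
  [0, 0, 0, 30, -30, 0, 0.6],
  [0, 0, 0, 30, -35, 0, 0.6],
  [0, 0, 0, 30, -35, 0, 0.6],
  [0, 0, 0, 25, -35, 0, 0.6],
  [0, 0, 0, 15, -20, 0, 0.6],
  [0, 0, 0, 0, 0, 0, 0.6],
  [0, 0, 0, 0, 0, 0, 0.6],
  [0, 0, 0, 0, 0, 0, 0.6],
])

```text
time_s: 27.5
tcp_pos: [0.4917, -0.3145, 0.1597]
eef_rot: [-179.7, 0.6, -174.5]
contact_force: [0.0, -0.3, 0.8]
gripper_width: 0.0701
```

```bash
python3 g.py
python3 - <<'E'
from h import *
S,D=cam('scene'),cam('side')
for n in('side','scene'):
    im=r.capture(n);cv2.imwrite(f'pics/{n}_full10.png',im[:,:,::-1]);x,y,w,h=(230,135,110,170) if n=='side' else (290,130,140,180)
    s=3.4;cv2.imwrite(f'pics/{n}10.png',cv2.resize(im[y:y+h,x:x+w,::-1],None,fx=s,fy=s,interpolation=cv2.INTER_CUBIC))
E
```

```text
t 27.5 tcp [ 0.4917 -0.3145  0.1597] rot [-179.69    0.6  -174.47] w 0.0701 F [ 0.  -0.3  0.8] J [-13.3  14.6 -17.1   0.1 -57.6  18.8]
```

View pics/side10.png

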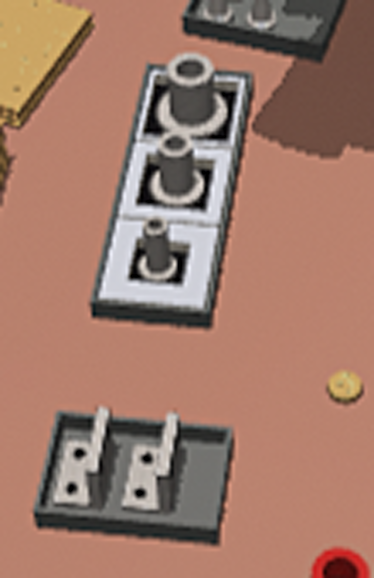

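View pics/scene10.png

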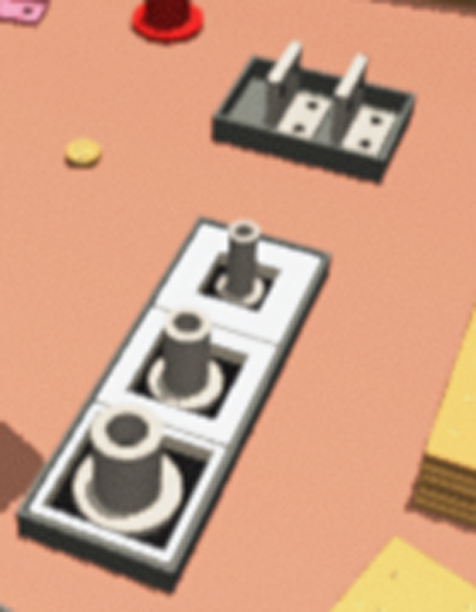

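Run:
```python
from h import *
S,D=cam('scene'),cam('side')
for n,a,b,t in (('L',(128,430),(190,68),(.6277,-.1236)),('M',(187,323),(177,146),(.619,-.027)),('S',(243,231),(155,227),(.6103,.0696))):
    p,e=tri(S,np.array(a)/3.4+[289.7,129.7],D,np.array(b)/3.4+[229.7,134.7]);print(n,p.round(4),round(e,4),'off mm',((p[:2]-t)*1000).round(1))
print(r.get_state()['qd'].round(2));
```

```text
L [ 0.6279 -0.1264  0.0722] 0.0004 off mm [ 0.2 -2.8]
M [ 0.6163 -0.0278  0.0697] 0.0 off mm [-2.7 -0.8]
S [0.6104 0.0706 0.0702] 0.0022 off mm [0.1 1. ]
[ 0.35  0.07 -0.03 -0.06  0.03  0.2 ]
```

All tops are at about 0.072 m (8 mm floor plus 64 mm), and every offset is under 3 mm. I'm handing in.

```bash
python3 -c "
from plant import r
print(r.close_job())"
```

```text
the job is handed in; nothing more can be done
None
```

The job is handed in at about 27.6 s of the 93 s allowed. The medium, small and large bushings each stand in the compartment of their size. The bracket stands on its foot in the free half of the tray that already held one.

**Last checks on the bushings:** measured from both fixed cameras, the tops are at z = 0.070–0.072 m (0.072 m expected). The centres are within 3 mm of my estimated bay centres, against a 14 mm limit.

**Bracket:** I checked its final position only by eye, and it looks upright and flat on the tray floor in both views.

**Robot:** it was clear of everything and nearly at rest. None of the forces I read came near the limits.

**Disagreement:** the wrist camera read about 3–4 mm off the fixed cameras in x. I placed the bushings 1–2 mm towards its reading, inside the 8 mm clearance.

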